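# Make up a marking-out kit and a mounting kit

## Task

Make up two kits from the stock on the worktop, one thing to a lane, in the order of use along the tray starting from its white end: in the blue tray the marking-out kit, first the red-and-white marker pen, then the steel centre punch; in the red tray the mounting kit, first the black rubber block, then the hex bolt, then the nut. Lay each thing in the middle of its lane on the grey stripe, with the pen, punch and bolt lying lengthwise along the stripe (either way round), and leave the black tape roll and the plain steel bar where they lie.

Things in the scene. Friction and masses are not known exactly. Their poses are not given: they have to be found in the camera images.
- marker_centre (a point): Red-and-white marker pen lying on its side, 135 mm long, 17 mm wide, 16 mm high. Point at its centre, 8 mm up; its y axis runs along the pen, z up.
- punch_centre (a point): Bare steel centre punch, a pointed rod lying on its side, 118 mm long, 12 mm thick. Point at its centre, 6 mm up; its y axis runs along the rod.
- rubber_block_centre (a point): Black rubber packing block, 22 mm (x) by 30 mm (y), 20 mm high. Point at its centre, 10 mm up.
- bolt_centre (a point): Steel hex bolt lying on its side, 50 mm long; shank 10 mm thick, head 19 mm wide and 8 mm long at its +y end. It rests on its head and shank tip, a little sloping. Point half-way along it, on the shank, about 8 mm up; its y axis runs along the bolt.
- nut_centre (a point): Large steel hex nut lying flat, 24 mm across its flats (x) and 27 mm across its corners (y), 13 mm high. Point at its centre, 6.5 mm up.
- blue_tray: Blue kit tray with two lanes, 162 x 156 mm. Rim 12 mm high; flat floor 4 mm up. Lanes 60 mm wide, 150 mm long, with a grey stripe down the middle of each, parted by thin lines. The white end rim is beside the first lane. Fixed. Origin at the centre of its underside; x along the lanes, y along the tray towards the white end. Lane centres: first y = +30 mm, second -30 mm, x = 0.
- red_tray: Red kit tray with three lanes, 162 x 216 mm. Rim 12 mm high; flat floor 4 mm up. Lanes 60 mm wide, 150 mm long, with a grey stripe down the middle of each, parted by thin lines. The white end rim is beside the first lane. Fixed. Origin at the centre of its underside; x along the lanes, y along the tray towards the white end. Lane centres: first y = +60 mm, second 0, third -60 mm, x = 0.
- tape_roll_centre (a point): Roll of black tape lying flat, 62 mm across, 19 mm high; not to be moved. Point at its centre, half-way up.
- steel_bar_centre (a point): Plain square-edged steel bar offcut, 20 mm (x) by 85 mm (y), 12 mm high; not to be moved. Point at its centre, half-way up.
Mind the look-alikes: they are no part of the job. Of the things like the part that bears rubber_block_centre, leave any that is brown or green; of the rest the smaller one is meant.

How it is judged:
By the outcome, as a careful person would: the job done as asked, in the order asked, and still so for the second after the job is handed in, with the robot touching nothing.
It also fails if it takes over 128 s, if anything falls off the work surface, if the arm or the gripper's body presses on something with over 40 N, if the wrist force passes 120 N, or if a joint passes its speed limit or range.

## Robot

A 6-joint arm with a two-finger parallel gripper is mounted at the origin on a cart in front of the work surface, level with it; the furniture and walls round the work are solid. World frame = base frame: x ahead of the robot, y to its left, z up, the work surface at z = 0. Lengths are in m, angles in rad, forces in N, time in s.
With the tool pointing down it reaches from about 0.375 to 0.9 m from the base axis. Payload 3.1 kg.
Tool frame: the origin (TCP) lies at the very end of the fingers, on their centre line; the grasp point (between the pads) lies 19 mm behind it; z points along the fingers, y is the direction in which the jaws open and shut (so a half turn about z gives the same grasp; the last joint's range is limited). The gripper opens to 85 mm and grips with 20 to 120 N. Pads are 22 mm wide; open, the fingers measure 114 mm over their backs; the gripper's body (76 mm by 85 mm) begins 54 mm behind the grasp point. The pads swing forward as they close: fully open they stand 13 mm farther back than shut.
Start: joints at [-1.377, 0.527, 1.433, -0, 1.181, -0.178], TCP at [0.228, -0.582, 0.231] pointing down, gripper open.
Joint ranges: [-3.08, 3.08], [-0.75, 2.2], [0.22, 2.44], [-1.43, 4.57], [0, 2.65], [-2.85, 2.85]. Speed limits (rad/s): [2.79, 2.79, 3.14, 3.14, 3.14, 3.14].

## Interface

Orientations are given as a unit quaternion [x, y, z, w].
In Python, from station import * gives the robot as it stands.
- The arm moves only by the tool jog_arm, never from a script. Its argument "motion" is a list of rows, each a list of 5 numbers: the shift along the world's x, y, z in cm, then the turn about the world's z in degrees, then the closure in counts, from 0 (fully open) to 255 (shut). In form: [[tx, ty, tz, yaw, jaw], ...]. A call has 1 to 10 rows; each row shifts and turns the pose as measured when the row begins; what a row does not reach is not made up. A row lasts 1/12 s, in which the tool goes at most 41.7 mm and 7.16 degrees, less where a joint would pass 70% of its speed; a pose out of reach is approached as far as the arm can. A call with a gripper value outside its range is refused whole. The fingers move at their own pace and stop on an object; "squeeze" is the grip in N (left out, the last holds). Time passes only in rows, so rows that do not move let the fingers close. It gives the time, the measured TCP pose, the force and the opening at its end, in the units of the state.
- sense(): the state, without advancing time (a new reading comes with each control period).
- snapshot(name): name is "scene" or "top" or "wrist"; returns a dict with "img" (400x640x3 uint8, red, green, blue), "depth" (400x640 float32, m along the optical axis (not along the pixel's ray), 0 where there is no reading), "intrinsics" (3x3 intrinsics, pixels), "dist_coeffs" ([k1, k2, p1, p2, k3] as OpenCV has them; the pictures are not rectified), "eye" and "attitude" of the camera in the world. Camera axes: x right, y down, z forward; pixel columns grow to the right and rows downward; lengths in m; the calibration is good to about 2 mm. A picture is of the moment at which its call begins.
- sign_off(): hands the job in, once; it reports no verdict.
The state is a dict: "t": time; "q": joint angles; "qd": joint speeds; "tau": joint torques, N m; "tcp_pos": TCP position; "tool_rot": TCP orientation; "force": force on the tool from outside, world axes, zero at the start; "ft_torque": the same for the moment, N m; "finger_gap": opening from 0.0 (shut) to 1.0 (fully open).
Only numpy, scipy, OpenCV 4.12 (cv2) and the standard library are available. Lean on these libraries where they do the work, as an engineer would, in place of code of your own. Each camera call takes 0.05 s, during which the arm holds its last target.

## Working session

There is one attempt and no reset: what is moved stays moved. The work goes in short steps, Python scripts to look and compute and a tool call to move; the robot and the scene stay as the last step left them, time stands still between calls to the robot, and variables do not carry over. Pictures are saved under pics/ and viewed, and the job is handed in when it is done.

Besides the shell and the picture viewer there is one more tool, called after "Request:" as name(argument=value, ...) on one line, values as JSON. jog_arm: Moves the arm, as the interface text tells. Its arguments: {"type":"object","properties":{"motion":{"type":"array","items":{"type":"array","items":{"type":"number"}}},"squeeze":{"type":"number"}},"required":["motion"]}

```bash
ls; mkdir -p pics; python3 - <<'E'
from station import *
import cv2
s=sense(); print(s)
for n in ("scene","top"):
    d=snapshot(n); cv2.imwrite(f"pics/{n}0.png",d["img"][:,:,::-1]); print(n,d["intrinsics"],d["dist_coeffs"],d["eye"],d["attitude"])
E
```

```text
pics
{'t': 0.0, 'q': array([-1.37649773e+00,  5.28523859e-01,  1.43390051e+00, -1.32233215e-05,
        1.18138852e+00, -1.78497180e-01]), 'qd': array([ 0.00082062,  0.00102457, -0.00189582, -0.00077696, -0.00036406,
       -0.00052816]), 'tau': array([ 3.75680543e-05, -4.42354488e+01, -1.78025347e+01, -3.67575431e-04,
        8.28703749e-03, -6.14694216e-07]), 'tcp_pos': array([ 0.22752324, -0.58134755,  0.23029874]), 'tool_rot': array([ 9.82677082e-01,  1.85322748e-01, -1.48843047e-05, -1.11003318e-03]), 'force': array([ 0.52713298, -0.231057  , -0.93136959]), 'ft_torque': array([-0.01528312, -0.02444347,  0.00772252]), 'finger_gap': 1.0009306577112276}
scene [[483.87147515   0.         319.88977212]
 [  0.         483.87147515 196.52751147]
 [  0.           0.           1.        ]] [-0.02116214  0.          0.          0.          0.        ] [-0.00212019 -0.91485198  0.87028911] [ 0.86713472 -0.24538807  0.12584105 -0.41476029]
top [[485.3440194    0.         313.64524092]
 [  0.         485.3440194  201.4933899 ]
 [  0.           0.           1.        ]] [-0.00055511  0.          0.          0.          0.        ] [ 0.25847422 -0.0551779   1.43985091] [ 0.71952292 -0.685698    0.07507806 -0.08042573]
```

View pics/top0.png

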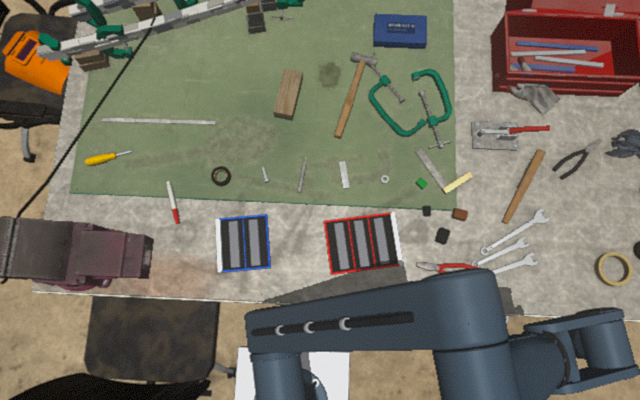

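View pics/scene0.png

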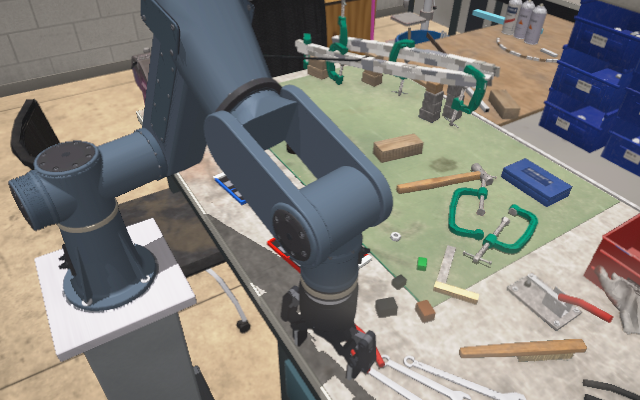

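```bash
cat > h.py <<'E'
from station import *
import numpy as np, cv2
from scipy.spatial.transform import Rotation as R
def p2w(d,uv,z):
    uv=np.array(uv,float).reshape(-1,1,2)
    n=cv2.undistortPoints(uv,np.array(d["intrinsics"]),np.array(d["dist_coeffs"])).reshape(-1,2)
    r=R.from_quat(d["attitude"]).apply(np.c_[n,np.ones(len(n))]); e=np.array(d["eye"])
    return e+r*((z-e[2])/r[:,2])[:,None]
def w2p(d,P):
    Rm=R.from_quat(d["attitude"]).inv(); 
    p=Rm.apply(np.atleast_2d(P)-np.array(d["eye"]))
    return cv2.projectPoints(p,np.zeros(3),np.zeros(3),np.array(d["intrinsics"]),np.array(d["dist_coeffs"]))[0].reshape(-1,2)
def crop(d,name,x0,y0,x1,y1,k):
    c=cv2.resize(d["img"][y0:y1,x0:x1,::-1],None,fx=k,fy=k,interpolation=cv2.INTER_CUBIC); cv2.imwrite("pics/"+name,c)
E
python3 - <<'E'
from h import *
d=snapshot("top")
crop(d,"c1.png",150,150,310,270,5)
crop(d,"c2.png",310,150,470,280,5)
crop(d,"c2.png",310,160,470,280,5)
z=d["depth"]; 
for p in [(200,200),(300,220),(300,190),(420,240)]: 
    print(p, z[p[1],p[0]], p2w(d,p,0), )
E
```

```text
(200, 200) 1.4842894 [[0.56874251 0.30944973 0.        ]]
(300, 220) 1.466328 [[0.52156792 0.00199601 0.        ]]
(300, 190) 1.4687184 [[0.61461073 0.00707474 0.        ]]
(420, 240) 1.450702 [[ 0.47815764 -0.35921227  0.        ]]
```

View pics/c1.png

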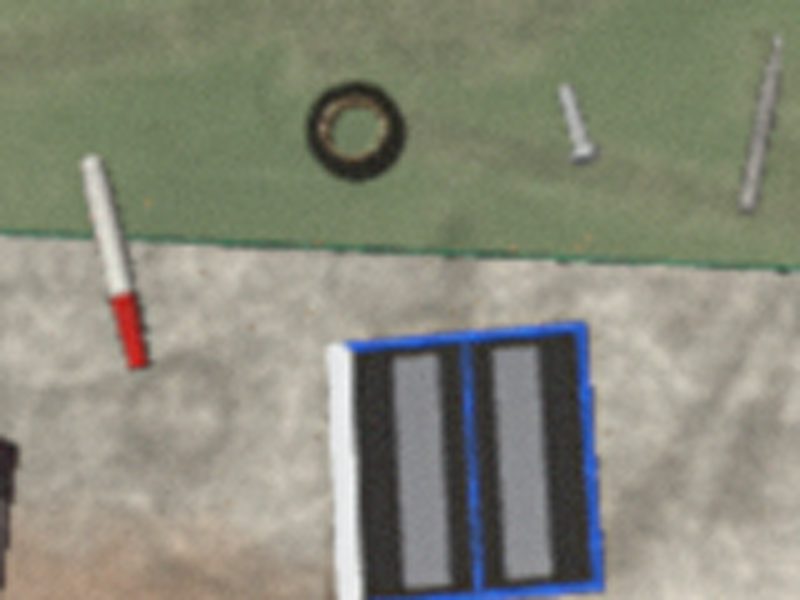

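View pics/c2.png

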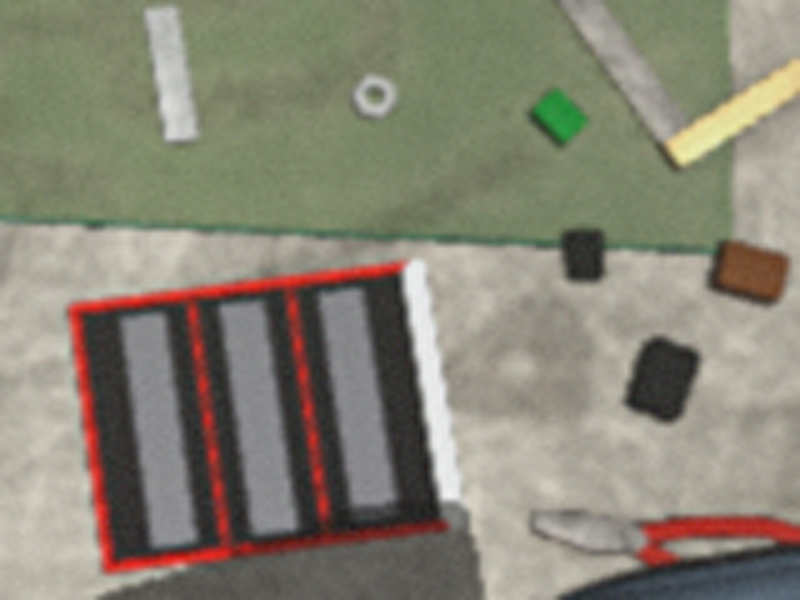

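```bash
python3 - <<'E'
from h import *
d=snapshot("top")
def c(x0,y0,*pts): return [((x+.5)/5-.5+x0,(y+.5)/5-.5+y0) for x,y in pts]
def line(n,x0,a,b,z,y0):
    P=p2w(d,c(x0,y0,a,b),z); v=P[0]-P[1]
    print(n,"mid",P.mean(0).round(4)[:2],"len",np.linalg.norm(v).round(4),"ang(v from x)",np.degrees(np.arctan2(v[1],v[0])).round(2))
line("marker",150,(92,158),(138,367),.010,150)
line("bolt tip-head",150,(565,86),(583,160),.009,150)
line("punch",150,(778,38),(747,210),.007,150)
line("blue1",150,(415,356),(428,587),.004,150)
line("blue2",150,(516,348),(528,577),.004,150)
line("blue rim top",150,(328,345),(585,322),.012,150)
line("blue rim right",150,(585,322),(604,590),.012,150)
line("red1",310,(343,290),(374,510),.004,160)
line("red2",310,(242,303),(275,533),.004,160)
line("red3",310,(145,315),(173,547),.004,160)
line("red rim left",310,(71,305),(107,570),.012,160)
line("red rim top",310,(71,305),(425,262),.012,160)
line("nut",310,(375,75),(375,117),.013,160)
line("blk",310,(583,231),(583,280),.02,160)
line("blk w",310,(563,255),(604,255),.02,160)
line("big w",310,(663,338),(663,420),.02,160)
line("bar",310,(162,8),(181,140),.012,160)
line("tape",150,(307,131),(405,131),.019,150)
z=d["depth"]
for n,p in dict(nut=c(310,160,(375,80)),blk=c(310,160,(583,252)),big=c(310,160,(663,375)),floor=c(150,150,(415,450)),mk=c(150,150,(105,220))).items():
    u=np.round(p[0]).astype(int); zz=z[u[1],u[0]]
    n_=cv2.undistortPoints(np.array([[u]],float),d["intrinsics"],np.array(d["dist_coeffs"])).ravel()
    print(n, np.array(d["eye"])+R.from_quat(d["attitude"]).apply([n_[0]*zz,n_[1]*zz,zz]))
E
```

```text
marker mid [0.5568 0.3892] len 0.1343 ang(v from x) 18.34
bolt tip-head mid [0.657  0.1183] len 0.0485 ang(v from x) 17.16
punch mid [0.6628 0.003 ] len 0.1109 ang(v from x) -6.79
blue1 mid [0.44   0.1944] len 0.1387 ang(v from x) 8.03
blue2 mid [0.4482 0.1351] len 0.1376 ang(v from x) 7.29
blue rim top mid [0.5221 0.1789] len 0.1542 ang(v from x) 97.97
blue rim right mid [0.4534 0.0914] len 0.1605 ang(v from x) 7.96
red1 mid [ 0.4739 -0.2432] len 0.1328 ang(v from x) 9.02
red2 mid [ 0.4603 -0.184 ] len 0.1386 ang(v from x) 9.68
red3 mid [ 0.4497 -0.1251] len 0.1392 ang(v from x) 8.92
red rim left mid [ 0.443  -0.0836] len 0.1584 ang(v from x) 10.13
red rim top mid [ 0.5391 -0.1751] len 0.2141 ang(v from x) 99.78
nut mid [ 0.6588 -0.2488] len 0.0265 ang(v from x) 0.94
blk mid [ 0.5642 -0.3734] len 0.0299 ang(v from x) -0.13
blk w mid [ 0.5644 -0.3737] len 0.0245 ang(v from x) 92.75
big w mid [ 0.492  -0.4204] len 0.0489 ang(v from x) -0.54
bar mid [ 0.6673 -0.1246] len 0.0843 ang(v from x) 9.9
tape mid [0.6428 0.249 ] len 0.0596 ang(v from x) 92.74
nut [ 0.6659753  -0.24905796  0.01892733]
blk [ 0.56725985 -0.37388432  0.0152504 ]
big [ 0.4918761  -0.41790008  0.02737255]
floor [0.45080657 0.19800558 0.00386977]
mk [0.57998439 0.39527636 0.01435032]
```

Request:
jog_arm(motion=[[2, 3.5, 0, 0, 0], [2, 3.5, 0, 0, 0], [2, 3.5, 0, 0, 0], [2, 3.5, 0, 0, 0], [2, 3.5, 0, 0, 0], [2, 3.5, 0, 0, 0], [2, 3.5, 0, 0, 0], [2, 3.5, 0, 0, 0], [2, 3.5, 0, 0, 0], [2, 3.5, 0, 0, 0]])

```text
t: 1.03
tcp_pos: [0.4267, -0.2277, 0.2291]
tool_rot: [0.984, 0.177, -0.001, 0.003]
force: [0.4, -0.3, -0.3]
finger_gap: 0.999
```

```bash
python3 - <<'E'
from h import *
d=snapshot("wrist"); cv2.imwrite("pics/w0.png",d["img"][:,:,::-1]); print(d["eye"],d["attitude"],d["intrinsics"])
d=snapshot("top"); crop(d,"c3.png",310,160,470,280,5); print(sense()["tcp_pos"],sense()["t"],sense()["q"])
E
```

```text
[ 0.49722094 -0.20050921  0.37190207] [ 0.81163861 -0.56447678 -0.0839899   0.12471742] [[286.93835323   0.         320.16546131]
 [  0.         286.93835323 200.77713428]
 [  0.           0.           1.        ]]
[ 0.42751151 -0.22374291  0.22893992] 1.1333 [-0.71271346  0.33991952  1.78419013 -0.00292054  1.01608527  0.49580117]
```

View pics/w0.png

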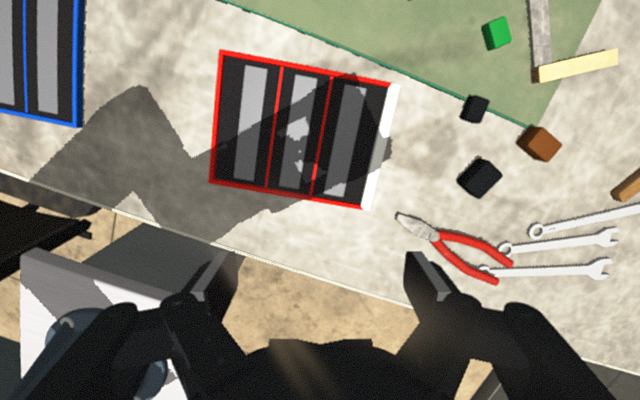

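View pics/c3.png

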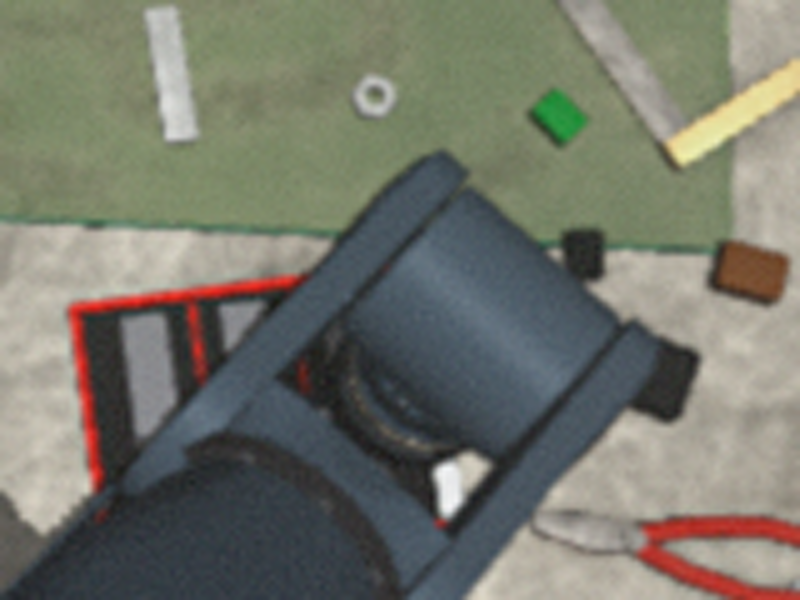

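```bash
python3 - <<'E'
from h import *
d=snapshot("wrist"); cv2.imwrite("pics/w1.png",cv2.resize(d["img"][40:220,200:500,::-1],None,fx=2.6,fy=2.6,interpolation=cv2.INTER_CUBIC))
P=p2w(d,[(220,51),(398,84),(371,209),(210,184)],.012); print(P, P.mean(0))
for i,j in ((0,1),(1,2),(2,3),(3,0)):
    v=P[i]-P[j]; print(np.linalg.norm(v),np.degrees(np.arctan2(v[1],v[0])))
E
```

```text
[[ 0.52099621 -0.06512695  0.012     ]
 [ 0.56084908 -0.27117167  0.012     ]
 [ 0.40692414 -0.30390264  0.012     ]
 [ 0.36405246 -0.09500923  0.012     ]] [ 0.46320547 -0.18380262  0.012     ]
0.20986347266451935 100.94689046468768
0.15736645520383255 12.004705767773109
0.21324736580967588 -78.40209856992838
0.15976323779385895 -169.21984978013063
```

View pics/w1.png

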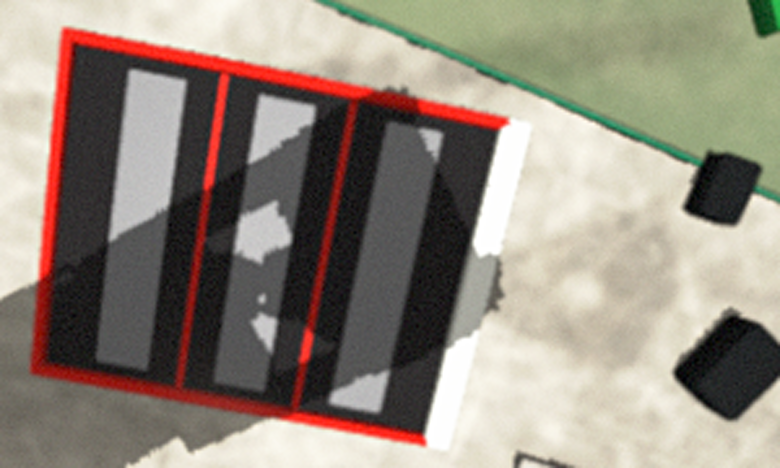

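```bash
python3 - <<'E'
from h import *
d=snapshot("wrist")
f=lambda p:(np.array(p)+.5)/2.6-.5+[200,40]
P=p2w(d,f([(65,30),(530,122),(447,450),(32,374)]),.012); print(P.round(4), P.mean(0))
for i,j in ((0,1),(1,2),(2,3),(3,0)):
    v=P[i]-P[j]; print(np.linalg.norm(v),np.degrees(np.arctan2(v[1],v[0])))
for a,b in (((158,74),(121,367)),((287,100),(241,388)),((413,127),(356,408))):
  P=p2w(d,f([a,b]),.004);v=P[0]-P[1];print(P.mean(0),np.linalg.norm(v),np.degrees(np.arctan2(v[1],v[0])))
E
```

```text
[[ 0.5223 -0.0739  0.012 ]
 [ 0.56   -0.2821  0.012 ]
 [ 0.4016 -0.3103  0.012 ]
 [ 0.3653 -0.1007  0.012 ]] [ 0.46231741 -0.19174681  0.012     ]
0.2116303046638825 100.27860896861074
0.160888598990234 10.06239833613969
0.21272389045671913 -80.1681729324956
0.1592377020837883 -170.33101343273867
[ 0.45080763 -0.12827783  0.004     ] 0.13973277541467877 9.807159661210823
[ 0.46144443 -0.18804475  0.004     ] 0.13909961205582505 10.51859055727368
[ 0.47179026 -0.24677471  0.004     ] 0.13809876282819203 10.652925647438297
```

Request:
jog_arm(motion=[[0.9, 4, 0, 0, 0], [0.9, 4, 0, 0, 0], [0.9, 4, 0, 0, 0], [0.9, 4, 0, 0, 0], [0.9, 4, 0, 0, 0], [0.9, 4, 0, 0, 0], [0.9, 4, 0, 0, 0], [0.9, 4, 0, 0, 0], [0.9, 4, 0, 0, 0], [0.9, 4, 0, 0, 0]])

```text
t: 2.07
tcp_pos: [0.5232, 0.1575, 0.23]
tool_rot: [0.988, 0.157, 0.002, 0.01]
force: [1.5, -0.4, 0.2]
finger_gap: 0.999
```

```bash
python3 - <<'E'
from h import *
d=snapshot("wrist"); print(d["eye"].tolist(),d["attitude"].tolist()); cv2.imwrite("pics/w2.png",d["img"][:,:,::-1]);np.savez("w2.npz",**d)
E
```

```text
[0.5936043821494943, 0.18382022912966992, 0.3730707088814207] [0.7995100543902492, -0.5819065800317442, -0.07903037942556947, 0.12618480167005117]
```

View pics/w2.png

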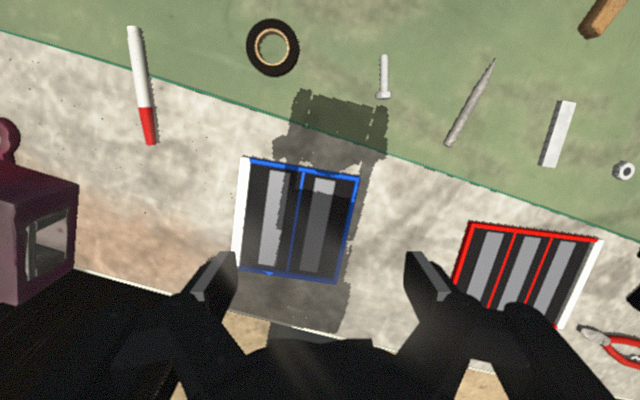

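```bash
python3 - <<'E'
from h import *
d=dict(np.load("w2.npz"))
crop(d,"c4.png",100,10,260,130,5);crop(d,"c4.png",100,10,260,160,4.8);crop(d,"c5.png",360,40,520,160,5);crop(d,"c6.png",225,145,385,290,4)
E
```

```text
(no output)
```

View pics/c4.png

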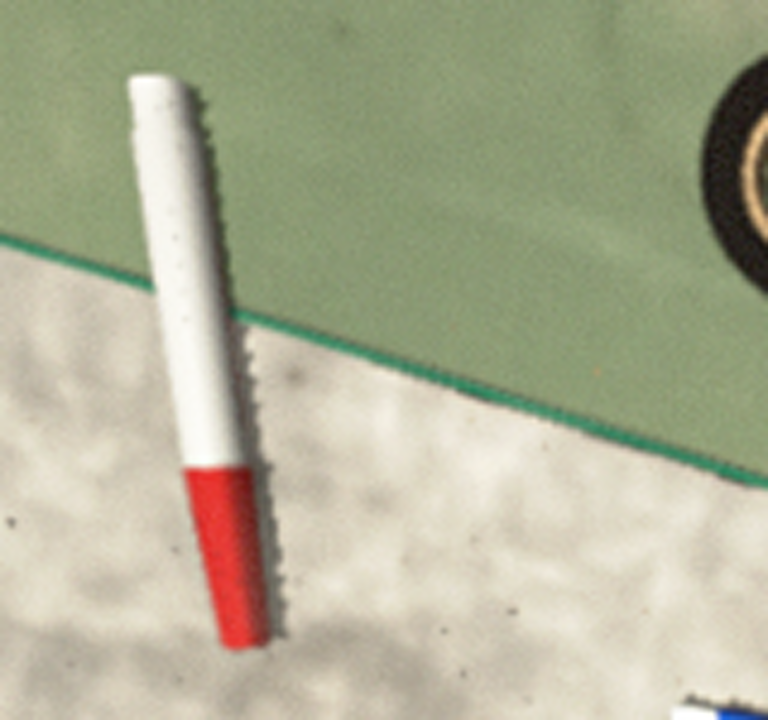

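View pics/c5.png

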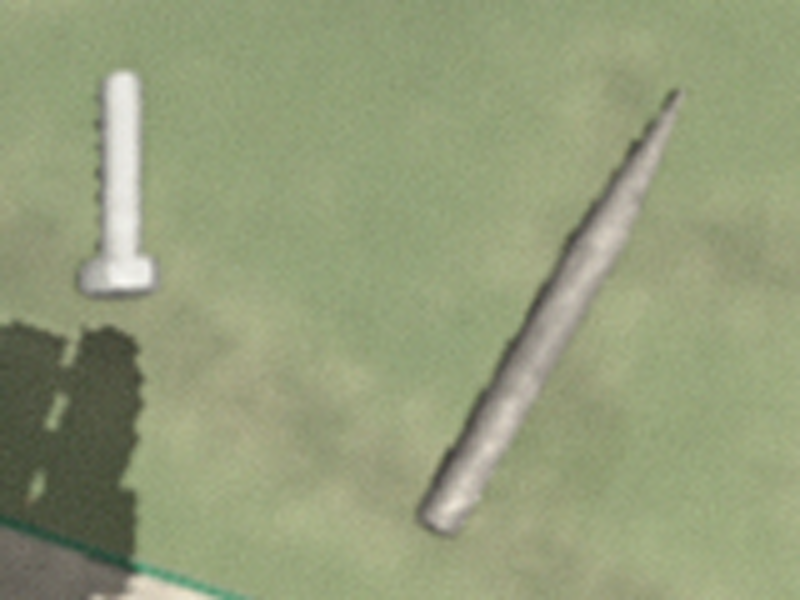

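View pics/c6.png

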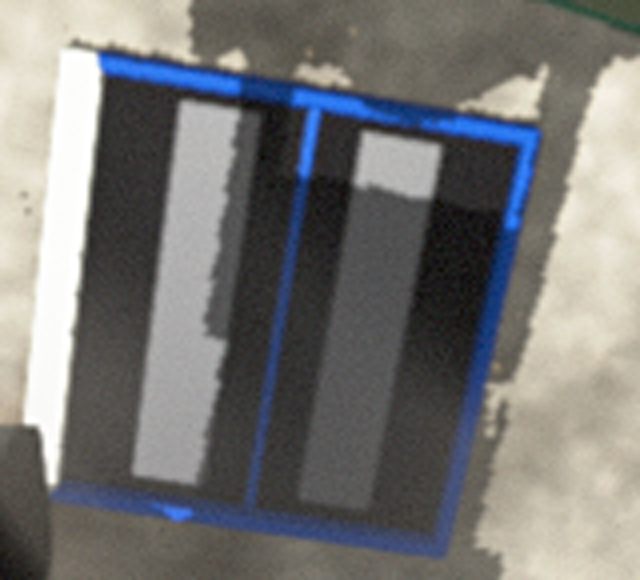

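```bash
python3 - <<'E'
from h import *
d=dict(np.load("w2.npz"))
def L(n,a,b,z,k,o):
  f=lambda p:(np.array(p)+.5)/k-.5+o
  P=p2w(d,f([a,b]),z);v=P[0]-P[1];print(n,P.mean(0).round(4),np.linalg.norm(v).round(4),np.degrees(np.arctan2(v[1],v[0])).round(2))
L("pen",(160,80),(247,645),.010,4.8,[100,10])
L("bolt",(123,72),(118,292),.008,5,[360,40])
L("punch",(680,93),(440,525),.006,5,[360,40])
L("b1",(220,105),(169,480),.004,4,[225,145])
L("b2",(400,138),(336,505),.004,4,[225,145])
E
```

```text
pen [0.5595 0.389  0.01  ] 0.1338 18.67
bolt [0.6598 0.1179 0.008 ] 0.0493 19.88
punch [0.6675 0.0022 0.006 ] 0.1146 -6.55
b1 [0.4418 0.1946 0.004 ] 0.1392 8.07
b2 [0.4498 0.1347 0.004 ] 0.1385 8.64
```

Request:
jog_arm(motion=[[0.7, 4, 0, 0, 0], [0.7, 4, 0, 0, 0], [0.7, 4, 0, 0, 0], [0.7, 4, 0, 0, 0], [0.7, 4, 0, 0, 0], [0, 2, -3, 0, 0], [0, 0, -4, 0, 0], [0, 0, 0, 0, 0]])

```text
t: 2.78
tcp_pos: [0.5741, 0.3773, 0.1592]
tool_rot: [0.988, 0.151, 0.011, 0.008]
force: [-2.2, -0.6, -1.8]
finger_gap: 1.0
```

```bash
cat >> h.py <<'E'
def st():
    s=sense(); M=R.from_quat(s["tool_rot"]).as_matrix(); x=M[:,0]
    print("t",round(s["t"],2),"tcp",np.round(s["tcp_pos"],4),"yaw",round(np.degrees(np.arctan2(x[1],x[0])),2),"tilt",np.degrees(M[:2,2]).round(2),"F",np.round(s["force"],1),"gap",round(s["finger_gap"],3),"q",np.round(s["q"],2)); return s
E
python3 - <<'E'
from h import *
st()
E
```

```text
t 2.78 tcp [0.5741 0.3773 0.1592] yaw 17.35 tilt [ 1.41 -0.7 ] F [-2.2 -0.6 -1.8] gap 1.0 q [ 0.43  0.68  1.34 -0.02  1.1   1.71]
```

Request:
jog_arm(motion=[[-1.5, 1.2, -3, 1, 0], [0, 0, -3, 0, 0], [0, 0, 0, 0, 0]])

```text
t: 3.03
tcp_pos: [0.5654, 0.384, 0.101]
tool_rot: [0.988, 0.156, 0.013, 0.008]
force: [0.3, -0.8, -0.1]
finger_gap: 0.999
```

```bash
python3 - <<'E'
from h import *
st()
E
```

```text
t 3.03 tcp [0.5654 0.384  0.101 ] yaw 17.98 tilt [ 1.61 -0.69] F [ 0.3 -0.8 -0.1] gap 0.999 q [ 0.44  0.75  1.39 -0.03  0.98  1.72]
```

Request:
jog_arm(motion=[[-0.7, 0.5, -3, 0.6, 0], [0, 0, -3, 0, 0], [0, 0, -2, 0, 0], [0, 0, 0, 0, 0]])

```text
t: 3.37
tcp_pos: [0.5678, 0.3834, 0.028]
tool_rot: [0.987, 0.157, 0.018, 0.007]
force: [-1.2, -0.2, -0.6]
finger_gap: 0.998
```

```bash
python3 - <<'E'
from h import *
st(); d=snapshot("wrist");cv2.imwrite("pics/w3.png",d["img"][:,:,::-1])
E
```

```text
t 3.37 tcp [0.5678 0.3834 0.028 ] yaw 18.04 tilt [ 2.18 -0.52] F [-1.2 -0.2 -0.6] gap 0.998 q [ 0.44  0.85  1.42 -0.03  0.84  1.72]
```

View pics/w3.png

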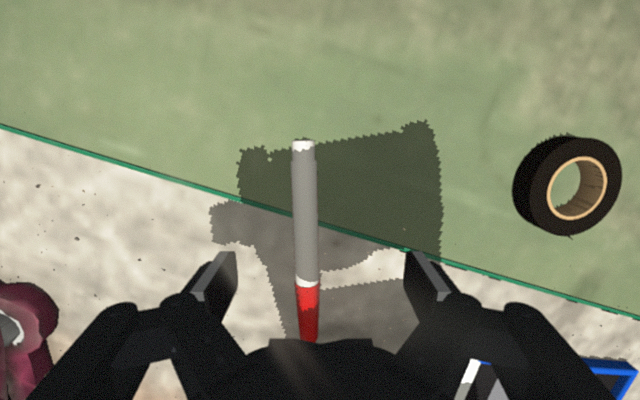

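Request:
jog_arm(motion=[[-0.9, 0.5, -0.8, 0.5, 0], [0, 0, -0.8, 0, 0], [0, 0, -0.5, 0, 0], [0, 0, 0, 0, 0]])

```text
t: 3.75
tcp_pos: [0.567, 0.3891, 0.0171]
tool_rot: [0.987, 0.159, 0.027, 0.005]
force: [-0.6, 0.0, 0.2]
finger_gap: 1.003
```

```bash
python3 - <<'E'
from h import *
st()
E
```

```text
t 3.75 tcp [0.567  0.3891 0.0171] yaw 18.34 tilt [ 3.11 -0.09] F [-0.6  0.   0.2] gap 1.003 q [ 0.45  0.86  1.43 -0.03  0.8   1.72]
```

Request:
jog_arm(motion=[[0, 0, 0, 0, 0], [0, 0, 0, 0, 0], [0, 0, 0, 0, 0], [0, 0, 0, 0, 0]])

```text
t: 4.08
tcp_pos: [0.5685, 0.3902, 0.0197]
tool_rot: [0.987, 0.159, 0.029, 0.005]
force: [-0.4, -0.2, 0.9]
finger_gap: 1.0
```

```bash
python3 - <<'E'
from h import *
st()
E
```

```text
t 4.08 tcp [0.5685 0.3902 0.0197] yaw 18.39 tilt [3.34 0.01] F [-0.4 -0.2  0.9] gap 1.0 q [ 0.45  0.86  1.43 -0.03  0.8   1.72]
```

Request:
jog_arm(motion=[[-1, 0, -1, 0, 0], [-0.6, 0, -0.6, 0, 0], [-0.3, 0, -0.4, 0, 0]])

```text
t: 4.33
tcp_pos: [0.5517, 0.3912, 0.0015]
tool_rot: [0.987, 0.159, 0.032, 0.004]
force: [0.5, -0.2, -0.1]
finger_gap: 0.999
```

```bash
python3 - <<'E'
from h import *
st()
E
```

```text
t 4.33 tcp [0.5517 0.3912 0.0015] yaw 18.36 tilt [3.69 0.18] F [ 0.5 -0.2 -0.1] gap 0.999 q [ 0.46  0.87  1.47 -0.04  0.74  1.74]
```

Request:
jog_arm(motion=[[0.4, -0.3, 0.3, 0, 60], [0.1, 0, 0, 0, 150], [0, 0, 0, 0, 220], [0, 0, 0, 0, 255], [0, 0, 0, 0, 255], [0, 0, 0, 0, 255]], squeeze=40)

```text
t: 4.83
tcp_pos: [0.5572, 0.388, 0.0045]
tool_rot: [0.987, 0.159, 0.032, 0.004]
force: [1.3, 0.5, 1.7]
finger_gap: 0.163
```

```bash
python3 - <<'E'
from h import *
st()
E
```

```text
t 4.83 tcp [0.5572 0.388  0.0045] yaw 18.39 tilt [3.66 0.16] F [1.3 0.5 1.7] gap 0.163 q [ 0.46  0.87  1.46 -0.04  0.75  1.73]
```

Request:
jog_arm(motion=[[0, 0, 0, 0, 255], [0, 0, 0, 0, 255], [0, 0, 2, 0, 255], [0, 0, 3, 0, 255], [0, 0, 4, 0, 255], [0, 0, 0, 0, 255]])

```text
t: 5.33
tcp_pos: [0.5555, 0.3867, 0.0942]
tool_rot: [0.987, 0.159, 0.029, 0.005]
force: [1.1, 0.5, 0.3]
finger_gap: 0.166
```

```bash
python3 - <<'E'
from h import *
st(); d=snapshot("wrist");cv2.imwrite("pics/w4.png",d["img"][:,:,::-1])
E
```

```text
t 5.33 tcp [0.5555 0.3867 0.0942] yaw 18.37 tilt [ 3.31 -0.02] F [1.1 0.5 0.3] gap 0.166 q [ 0.45  0.74  1.44 -0.03  0.91  1.72]
```

View pics/w4.png

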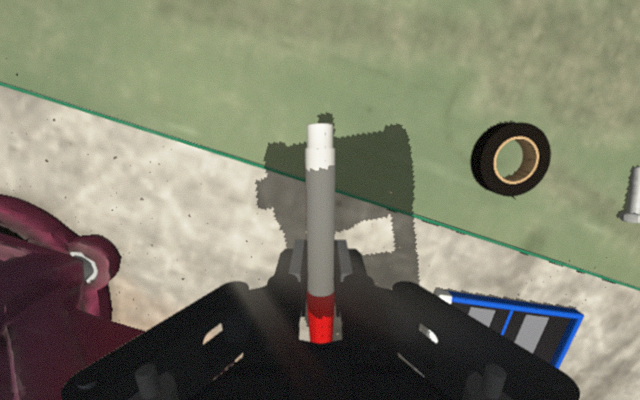

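Request:
jog_arm(motion=[[-2, -3.2, 0, -2, 255], [-2, -3.2, 0, -2, 255], [-2, -3.2, 0, -2, 255], [-2, -3.2, 0, -2, 255], [-2, -3.2, 0, -2, 255], [-1, -2, 0, 0, 255], [0, 0, 0, 0, 255]])

```text
t: 5.97
tcp_pos: [0.4356, 0.2018, 0.0889]
tool_rot: [0.997, 0.071, 0.025, 0.007]
force: [0.1, 0.8, -0.7]
finger_gap: 0.158
```

```bash
python3 - <<'E'
from h import *
st()
E
```

```text
t 5.97 tcp [0.4356 0.2018 0.0889] yaw 8.14 tilt [ 2.93 -0.64] F [ 0.1  0.8 -0.7] gap 0.158 q [ 0.21  0.57  1.95 -0.04  0.58  1.68]
```

Request:
jog_arm(motion=[[0.3, -0.7, -2, 0, 255], [0, 0, -2, 0, 255], [0, 0, -1.5, 0, 255], [0, 0, 0, 0, 255]])

```text
t: 6.3
tcp_pos: [0.4394, 0.194, 0.032]
tool_rot: [0.997, 0.069, 0.026, 0.007]
force: [-0.8, 0.1, -0.9]
finger_gap: 0.163
```

```bash
python3 - <<'E'
from h import *
st(); d=snapshot("wrist");cv2.imwrite("pics/w5.png",d["img"][:,:,::-1])
E
```

```text
t 6.3 tcp [0.4394 0.194  0.032 ] yaw 7.94 tilt [ 3.07 -0.6 ] F [-0.8  0.1 -0.9] gap 0.163 q [ 0.2   0.69  1.97 -0.05  0.43  1.67]
```

View pics/w5.png

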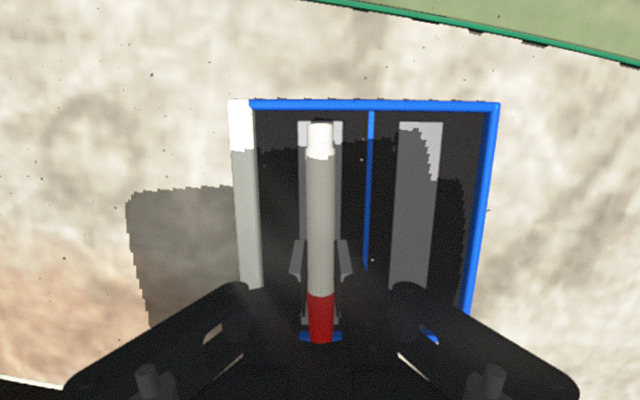

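Request:
jog_arm(motion=[[0, 0, -0.9, 0, 255], [0, 0, -0.8, 0, 255], [0, 0, -0.3, 0, 255], [0, 0, 0, 0, 255]])

```text
t: 6.68
tcp_pos: [0.442, 0.1958, 0.0121]
tool_rot: [0.997, 0.07, 0.029, 0.007]
force: [-0.5, 0.7, -0.4]
finger_gap: 0.166
```

```bash
python3 - <<'E'
from h import *
st()
E
```

```text
t 6.68 tcp [0.442  0.1958 0.0121] yaw 8.05 tilt [ 3.37 -0.53] F [-0.5  0.7 -0.4] gap 0.166 q [ 0.2   0.73  1.97 -0.06  0.38  1.68]
```

Request:
jog_arm(motion=[[-0.3, -0.1, -0.5, 0, 255], [0, 0, 0, 0, 255]])

```text
t: 6.85
tcp_pos: [0.4413, 0.1956, 0.0081]
tool_rot: [0.997, 0.07, 0.032, 0.006]
force: [-0.5, -0.5, 0.2]
finger_gap: 0.162
```

```bash
python3 - <<'E'
from h import *
st()
E
```

```text
t 6.85 tcp [0.4413 0.1956 0.0081] yaw 8.09 tilt [ 3.73 -0.45] F [-0.5 -0.5  0.2] gap 0.162 q [ 0.2   0.74  1.98 -0.06  0.36  1.68]
```

Request:
jog_arm(motion=[[0, 0, 0, 0, 190], [0, 0, 0, 0, 180], [0, 0, 0, 0, 175], [0, 0, 0, 0, 175], [0, 0, 1, 0, 175], [0, 0, 3, 0, 175], [0, 0, 4, 0, 175], [0, 0, 4, 0, 175], [0, 0, 0, 0, 100]])

```text
t: 7.6
tcp_pos: [0.4383, 0.1951, 0.1326]
tool_rot: [0.997, 0.07, 0.029, 0.006]
force: [1.3, -0.2, 1.4]
finger_gap: 0.439
```

```bash
python3 - <<'E'
from h import *
st(); d=snapshot("wrist");cv2.imwrite("pics/w6.png",d["img"][:,:,::-1]);np.savez("w6.npz",**d)
E
```

```text
t 7.6 tcp [0.4383 0.1951 0.1326] yaw 8.09 tilt [ 3.33 -0.5 ] F [ 1.3 -0.2  1.4] gap 0.439 q [ 0.2   0.48  1.92 -0.03  0.68  1.65]
```

View pics/w6.png

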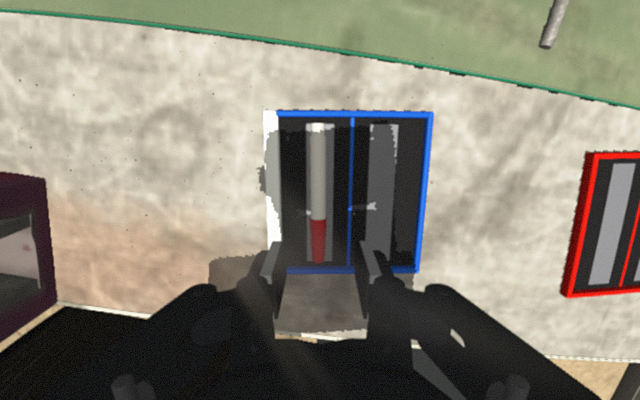

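Request:
jog_arm(motion=[[2.8, -2.4, 0, -2, 0], [2.8, -2.4, 0, -2, 0], [2.8, -2.4, 0, -2, 0], [2.8, -2.4, 0, -2, 0], [2.8, -2.4, 0, -2, 0], [2.8, -2.4, 0, -2, 0], [2.8, -2.4, 0, -2, 0], [2, -2, 0, 0, 0], [0, 0, 0, 0, 0]])

```text
t: 8.4
tcp_pos: [0.6512, -0.0023, 0.1259]
tool_rot: [0.998, -0.055, 0.019, 0.009]
force: [1.0, 0.2, 0.4]
finger_gap: 1.003
```

```bash
python3 - <<'E'
from h import *
st(); d=snapshot("wrist");cv2.imwrite("pics/w7.png",d["img"][:,:,::-1]);np.savez("w7.npz",**d)
E
```

```text
t 8.4 tcp [ 0.6512 -0.0023  0.1259] yaw -6.27 tilt [ 2.15 -1.18] F [1.  0.2 0.4] gap 1.003 q [-0.17  0.67  1.48 -0.02  0.95  1.52]
```

View pics/w7.png

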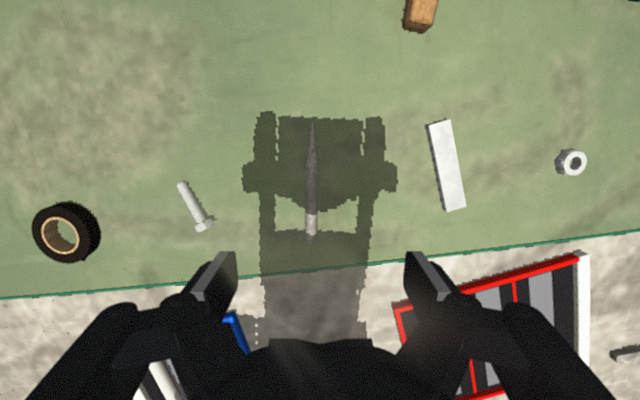

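```bash
python3 - <<'E'
from h import *
d=dict(np.load("w7.npz"))
def L(n,a,b,z):
  P=p2w(d,[a,b],z);v=P[0]-P[1];print(n,P.round(4)[:, :2].tolist(),P.mean(0).round(4),np.linalg.norm(v).round(4),np.degrees(np.arctan2(v[1],v[0])).round(2))
L("punch",(313,121),(311.5,242),.006)
L("bolt",(182,182),(206,229),.008)
L("nut",(571.5,150),(571.5,176),.013)
crop(d,"c7.png",530,130,620,200,8);crop(d,"c8.png",270,100,360,260,5)
E
```

```text
punch [[0.7239, -0.0056], [0.6084, 0.0094]] [0.6661 0.0019 0.006 ] 0.1164 -7.39
bolt [[0.6831, 0.1228], [0.6345, 0.1102]] [0.6588 0.1165 0.008 ] 0.0502 14.63
nut [[0.6738, -0.2444], [0.6485, -0.2472]] [ 0.6612 -0.2458  0.013 ] 0.0254 6.38
```

View pics/c7.png

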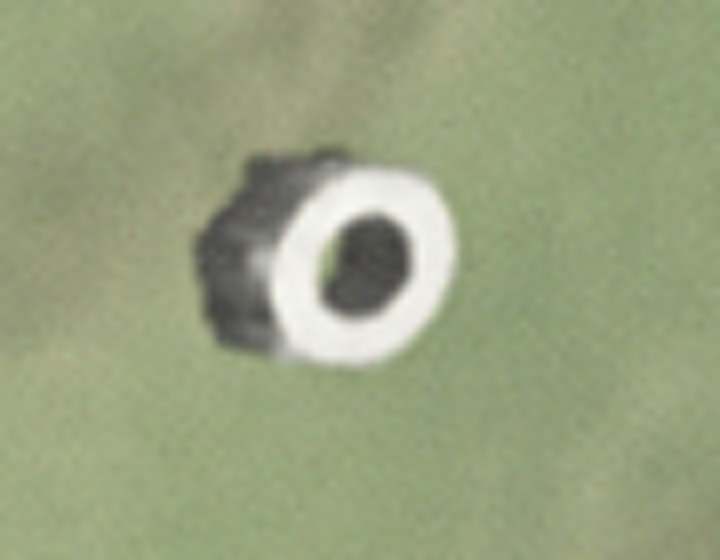

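View pics/c8.png

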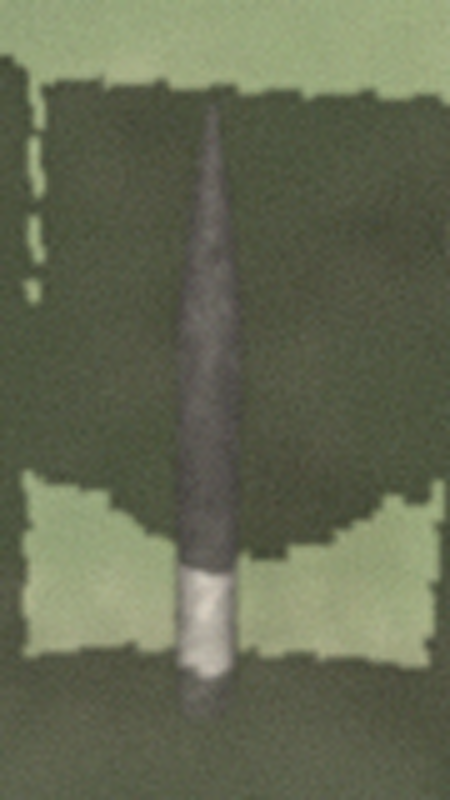

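Request:
jog_arm(motion=[[1, 0.5, -2.5, -0.7, 0], [0, 0, -2.5, 0, 0], [0, 0, -2.5, 0, 0], [0, 0, -1.5, 0, 0], [0, 0, -1, 0, 0], [0, 0, 0, 0, 0]])

```text
t: 8.95
tcp_pos: [0.6493, 0.0092, 0.0175]
tool_rot: [0.998, -0.061, 0.01, 0.007]
force: [-0.4, -0.8, 0.7]
finger_gap: 1.003
```

```bash
python3 - <<'E'
from h import *
st()
E
```

```text
t 8.95 tcp [0.6493 0.0092 0.0175] yaw -6.94 tilt [ 1.11 -0.89] F [-0.4 -0.8  0.7] gap 1.003 q [-0.15  0.83  1.52 -0.02  0.77  1.55]
```

Request:
jog_arm(motion=[[1.2, -0.5, -0.8, 0, 0], [0.3, -0.2, -0.5, 0, 0], [0, 0, 0, 0, 0]])

```text
t: 9.2
tcp_pos: [0.6609, 0.0048, 0.0036]
tool_rot: [0.998, -0.059, 0.007, 0.007]
force: [0.7, 0.5, -0.2]
finger_gap: 0.997
```

```bash
python3 - <<'E'
from h import *
st()
E
```

```text
t 9.2 tcp [0.6609 0.0048 0.0036] yaw -6.8 tilt [ 0.76 -0.81] F [ 0.7  0.5 -0.2] gap 0.997 q [-0.16  0.86  1.48 -0.02  0.78  1.55]
```

Request:
jog_arm(motion=[[0.1, -0.2, 0, 0, 80], [0, 0, 0, 0, 180], [0, 0, 0, 0, 255], [0, 0, 0, 0, 255], [0, 0, 0, 0, 255], [0, 0, 0, 0, 255], [0, 0, 0, 0, 255]])

```text
t: 9.78
tcp_pos: [0.662, 0.0035, 0.008]
tool_rot: [0.998, -0.059, 0.009, 0.007]
force: [0.6, -0.1, -0.5]
finger_gap: 0.097
```

```bash
python3 - <<'E'
from h import *
st()
E
```

```text
t 9.78 tcp [0.662  0.0035 0.008 ] yaw -6.76 tilt [ 0.97 -0.83] F [ 0.6 -0.1 -0.5] gap 0.097 q [-0.16  0.86  1.48 -0.02  0.78  1.54]
```

Request:
jog_arm(motion=[[0, 0, 1, 0, 255], [0, 0, 3, 0, 255], [0, 0, 4, 0, 255], [0, 0, 0, 0, 255]])

```text
t: 10.12
tcp_pos: [0.6595, 0.0038, 0.0893]
tool_rot: [0.998, -0.059, 0.006, 0.006]
force: [1.6, -0.5, 0.6]
finger_gap: 0.1
```

```bash
python3 - <<'E'
from h import *
st(); d=snapshot("wrist");cv2.imwrite("pics/w8.png",d["img"][:,:,::-1])
E
```

```text
t 10.12 tcp [0.6595 0.0038 0.0893] yaw -6.77 tilt [ 0.59 -0.76] F [ 1.6 -0.5  0.6] gap 0.1 q [-0.16  0.74  1.46 -0.01  0.93  1.54]
```

View pics/w8.png

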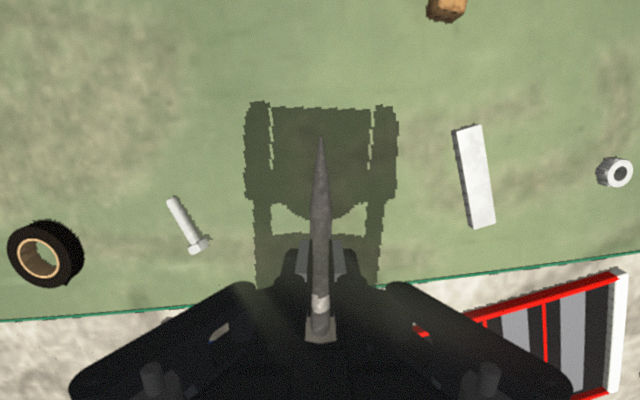

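Request:
jog_arm(motion=[[-2.8, 1.7, 0, 2, 255], [-2.8, 1.7, 0, 2, 255], [-2.8, 1.7, 0, 2, 255], [-2.8, 1.7, 0, 2, 255], [-2.8, 1.7, 0, 2, 255], [-2.8, 1.7, 0, 2, 255], [-2.8, 1.7, 0, 2, 255], [-1.5, 1, 0, 1, 255], [0, 0, 0, 0, 255]])

```text
t: 10.92
tcp_pos: [0.4356, 0.1338, 0.088]
tool_rot: [0.997, 0.076, 0.005, 0.005]
force: [-0.8, -0.5, -0.8]
finger_gap: 0.101
```

```bash
python3 - <<'E'
from h import *
st(); d=snapshot("wrist");cv2.imwrite("pics/w9.png",d["img"][:,:,::-1])
E
```

```text
t 10.92 tcp [0.4356 0.1338 0.088 ] yaw 8.7 tilt [ 0.61 -0.58] F [-0.8 -0.5 -0.8] gap 0.101 q [ 0.06  0.56  1.98 -0.02  0.59  1.49]
```

Request:
jog_arm(motion=[[0.9, 0, -2, -0.5, 255], [0, 0, -2, 0, 255], [0, 0, -1.2, 0, 255], [0, 0, -0.7, 0, 255], [0, 0, 0, 0, 255]])

```text
t: 11.38
tcp_pos: [0.4568, 0.1318, 0.0278]
tool_rot: [0.997, 0.07, 0.013, 0.006]
force: [0.2, -0.7, 0.2]
finger_gap: 0.103
```

```bash
python3 - <<'E'
from h import *
st(); d=snapshot("wrist");cv2.imwrite("pics/w9.png",d["img"][:,:,::-1])
E
```

```text
t 11.38 tcp [0.4568 0.1318 0.0278] yaw 8.0 tilt [ 1.59 -0.58] F [ 0.2 -0.7  0.2] gap 0.103 q [ 0.05  0.7   1.97 -0.03  0.45  1.51]
```

View pics/w9.png

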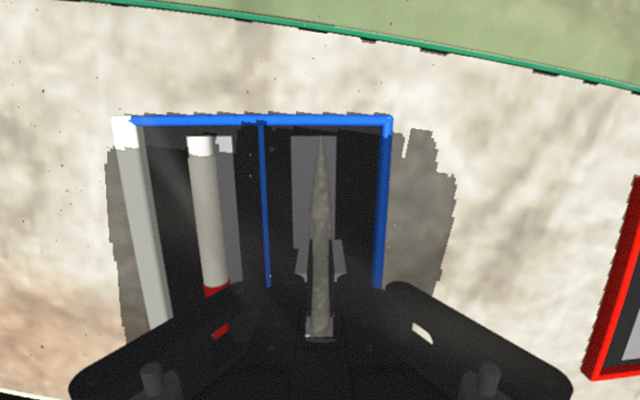

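Request:
jog_arm(motion=[[-1.1, 0.2, -0.8, 0, 255], [-0.2, 0, -0.5, 0, 255], [0, 0, 0, 0, 255]])

```text
t: 11.68
tcp_pos: [0.4484, 0.1329, 0.0161]
tool_rot: [0.997, 0.068, 0.017, 0.006]
force: [0.2, 0.2, 0.4]
finger_gap: 0.097
```

```bash
python3 - <<'E'
from h import *
st()
E
```

```text
t 11.68 tcp [0.4484 0.1329 0.0161] yaw 7.87 tilt [ 2.03 -0.56] F [0.2 0.2 0.4] gap 0.097 q [ 0.06  0.72  2.   -0.03  0.39  1.52]
```

Request:
jog_arm(motion=[[-0.3, 0.1, -0.5, 0.2, 255], [-0.1, 0, -0.2, 0, 255]])

```text
t: 11.85
tcp_pos: [0.4473, 0.1337, 0.0113]
tool_rot: [0.997, 0.07, 0.021, 0.006]
force: [-3.3, 0.9, 29.1]
finger_gap: 0.097
```

```bash
python3 - <<'E'
from h import *
st()
E
```

```text
t 11.85 tcp [0.4473 0.1337 0.0113] yaw 8.07 tilt [ 2.43 -0.54] F [-3.3  0.9 29.1] gap 0.097 q [ 0.06  0.73  2.01 -0.03  0.37  1.52]
```

Request:
jog_arm(motion=[[-0.1, 0.1, 0.1, 0, 195], [0, 0, 0, 0, 190], [0, 0, 0, 0, 185], [0, 0, 0, 0, 185], [0, 0, 1, 0, 185], [0, 0, 3, 0, 185], [0, 0, 4, 0, 185], [0, 0, 4, 0, 185], [0, 0, 0, 0, 100]])

```text
t: 12.6
tcp_pos: [0.4471, 0.1345, 0.138]
tool_rot: [0.997, 0.07, 0.02, 0.006]
force: [0.3, 0.4, 0.0]
finger_gap: 0.4
```

```bash
python3 - <<'E'
from h import *
st(); d=snapshot("wrist");cv2.imwrite("pics/w10.png",d["img"][:,:,::-1]);np.savez("w10.npz",**d)
E
```

```text
t 12.6 tcp [0.4471 0.1345 0.138 ] yaw 8.09 tilt [ 2.37 -0.53] F [0.3 0.4 0. ] gap 0.4 q [ 0.06  0.46  1.94 -0.02  0.7   1.5 ]
```

View pics/w10.png

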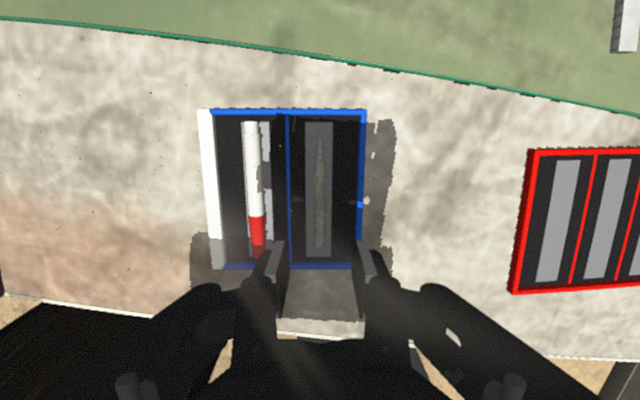

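Request:
jog_arm(motion=[[0.7, -4, 0, 0, 0], [0.7, -4, 0, 0, 0], [0.7, -4, 0, 0, 0], [0.7, -4, 0, 0, 0], [0.7, -4, 0, 0, 0], [0.7, -4, 0, 0, 0], [0.7, -4, 0, 0, 0], [0.7, -4, 0, 0, 0], [0.7, -4, 0, 0, 0], [0.7, -4, 0, 0, 0]])

```text
t: 13.48
tcp_pos: [0.507, -0.2694, 0.1305]
tool_rot: [0.997, 0.079, 0.013, 0.0]
force: [1.3, 0.6, 0.1]
finger_gap: 1.0
```

Request:
jog_arm(motion=[[0.7, -4, 0, 0, 0], [0.7, -4, 0, 0, 0], [0, -1, 0, 0, 0], [0, 0, 0, 0, 0]])

```text
t: 13.82
tcp_pos: [0.5193, -0.3719, 0.1252]
tool_rot: [0.997, 0.075, 0.012, 0.0]
force: [0.6, 0.1, 0.2]
finger_gap: 1.003
```

```bash
python3 - <<'E'
from h import *
st(); d=snapshot("wrist");cv2.imwrite("pics/w11.png",d["img"][:,:,::-1]);np.savez("w11.npz",**d)
E
```

```text
t 13.82 tcp [ 0.5193 -0.3719  0.1252] yaw 8.6 tilt [1.39 0.08] F [0.6 0.1 0.2] gap 1.003 q [-0.8   0.67  1.5   0.02  0.96  0.6 ]
```

View pics/w11.png

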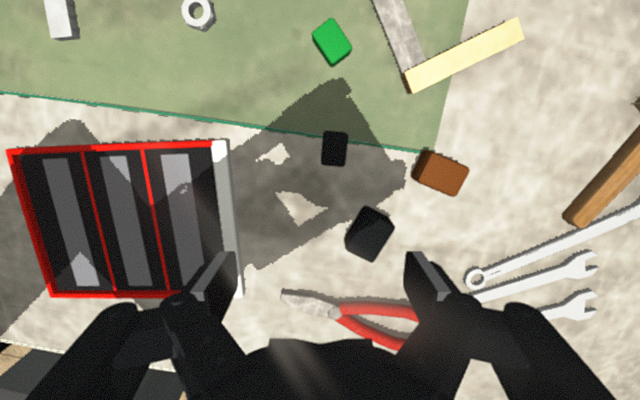

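```bash
python3 - <<'E'
from h import *
d=dict(np.load("w11.npz"))
crop(d,"c9.png",300,115,400,265,5)
im=d["img"].copy(); im=np.clip(im.astype(float)*2.5,0,255).astype(np.uint8); d["img"]=im; crop(d,"c10.png",310,120,360,180,10)
E
```

```text
(no output)
```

View pics/c10.png

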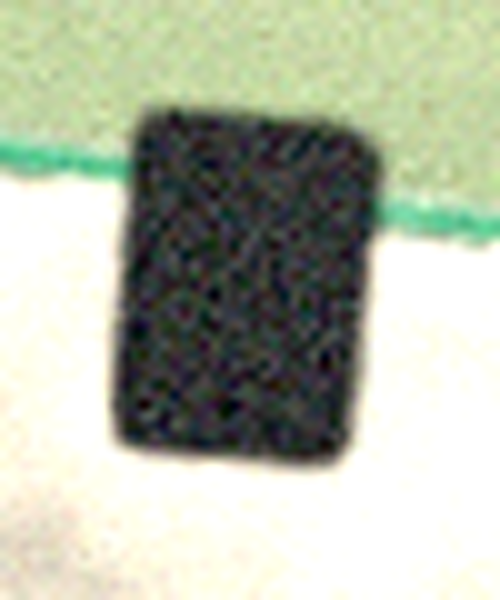

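```bash
python3 - <<'E'
from h import *
d=dict(np.load("w11.npz"))
P=p2w(d,(np.array([(140,108),(380,130),(345,462),(115,445)])+.5)/10-.5+[310,120],.018)
print(d["eye"],P.round(4),P.mean(0))
for i,j in ((0,1),(1,2),(2,3),(0,3)):
    v=P[i]-P[j]; print(np.linalg.norm(v),np.degrees(np.arctan2(v[1],v[0])))
E
```

```text
[ 0.5901261  -0.36072987  0.26997833] [[ 0.5821 -0.3653  0.018 ]
 [ 0.5834 -0.386   0.018 ]
 [ 0.5547 -0.3879  0.018 ]
 [ 0.5531 -0.3676  0.018 ]] [ 0.56829167 -0.3766935   0.018     ]
0.020673604683968907 93.56699222496411
0.028768848910418823 3.8415081861512115
0.02037019626001305 -85.613418918571
0.02906327618932068 4.441012464829449
```

Request:
jog_arm(motion=[[2.3, 0, -2, -2, 40], [2.3, -0.3, -2, -2.5, 40], [0, 0, -2, 0, 40], [0, 0, -2, 0, 40], [0, 0, -1, 0, 40], [0, 0, 0, 0, 40]])

```text
t: 14.37
tcp_pos: [0.563, -0.3606, 0.0291]
tool_rot: [0.999, 0.036, 0.008, -0.005]
force: [-0.5, 0.5, 0.1]
finger_gap: 0.841
```

```bash
python3 - <<'E'
from h import *
st()
E
```

```text
t 14.37 tcp [ 0.563  -0.3606  0.0291] yaw 4.17 tilt [0.85 0.62] F [-0.5  0.5  0.1] gap 0.841 q [-0.74  0.84  1.45  0.02  0.85  0.74]
```

Request:
jog_arm(motion=[[0.2, -1.3, -0.3, 0, 40], [0.1, -0.3, -1.2, 0, 40], [0, 0, -0.8, 0, 40]])

```text
t: 14.62
tcp_pos: [0.5669, -0.3752, 0.0072]
tool_rot: [0.999, 0.038, 0.008, -0.005]
force: [-0.1, 0.5, -1.0]
finger_gap: 0.845
```

```bash
python3 - <<'E'
from h import *
st();d=snapshot("wrist");cv2.imwrite("pics/w12.png",d["img"][:,:,::-1])
E
```

```text
t 14.62 tcp [ 0.5669 -0.3752  0.0072] yaw 4.37 tilt [0.88 0.6 ] F [-0.1  0.5 -1. ] gap 0.845 q [-0.76  0.88  1.42  0.02  0.84  0.72]
```

View pics/w12.png

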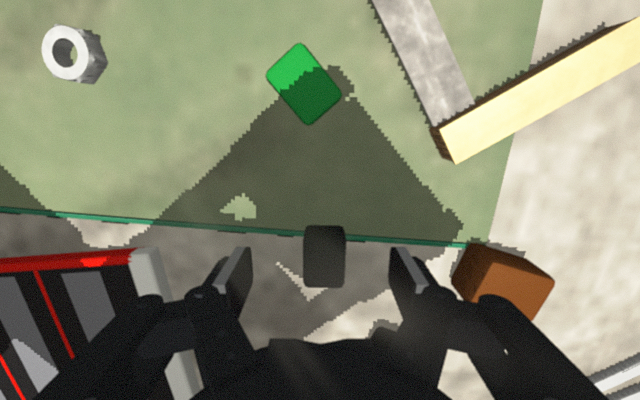

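Request:
jog_arm(motion=[[0, 0, -0.2, 0, 100], [0, 0, -0.1, 0, 180], [0, 0, 0, 0, 255], [0, 0, 0, 0, 255], [0, 0, 0, 0, 255], [0, 0, 0, 0, 255], [0, 0, 0, 0, 255]])

```text
t: 15.25
tcp_pos: [0.5668, -0.3768, 0.0048]
tool_rot: [0.999, 0.037, 0.009, -0.004]
force: [-0.2, 0.6, -0.3]
finger_gap: 0.247
```

```bash
python3 - <<'E'
from h import *
st()
E
```

```text
t 15.25 tcp [ 0.5668 -0.3768  0.0048] yaw 4.26 tilt [0.98 0.51] F [-0.2  0.6 -0.3] gap 0.247 q [-0.76  0.88  1.42  0.02  0.83  0.72]
```

Request:
jog_arm(motion=[[0, 0, 1, 0, 255], [0, 0, 3, 0, 255], [-1, 1, 3, 0, 255], [-2.5, 3.2, 0, 2, 255], [-2.5, 3.2, 0, 2, 255], [-2.5, 3.2, 0, 2, 255], [-1.2, 2, 0, 0, 255], [0, 0, 0, 0, 255]])

```text
t: 15.92
tcp_pos: [0.4673, -0.2491, 0.0831]
tool_rot: [0.996, 0.091, 0.012, -0.001]
force: [-0.2, 0.4, -0.1]
finger_gap: 0.244
```

```bash
python3 - <<'E'
from h import *
st()
E
```

```text
t 15.92 tcp [ 0.4673 -0.2491  0.0831] yaw 10.45 tilt [1.35 0.24] F [-0.2  0.4 -0.1] gap 0.244 q [-0.71  0.62  1.81  0.03  0.69  0.65]
```

Request:
jog_arm(motion=[[0.3, 0.3, -2, -0.4, 255], [0, 0, -2, 0, 255], [0, 0, -1, 0, 255], [0, 0, 0, 0, 255]])

```text
t: 16.25
tcp_pos: [0.4736, -0.2479, 0.0365]
tool_rot: [0.996, 0.088, 0.016, 0.003]
force: [0.2, -0.2, -1.1]
finger_gap: 0.245
```

```bash
python3 - <<'E'
from h import *
st();d=snapshot("wrist");cv2.imwrite("pics/w13.png",d["img"][:,:,::-1])
E
```

```text
t 16.25 tcp [ 0.4736 -0.2479  0.0365] yaw 10.14 tilt [ 1.84 -0.19] F [ 0.2 -0.2 -1.1] gap 0.245 q [-0.7   0.71  1.82  0.03  0.58  0.66]
```

View pics/w13.png

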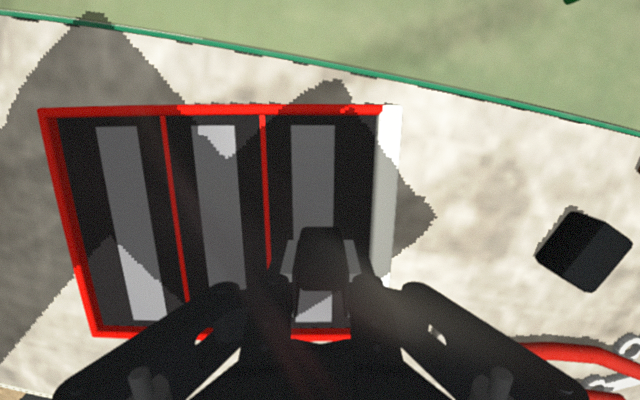

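Request:
jog_arm(motion=[[-0.2, 0.1, -1.2, 0, 255], [-0.2, 0.1, -1, 0, 255], [-0.1, 0, -0.4, 0, 255]])

```text
t: 16.55
tcp_pos: [0.4729, -0.2503, 0.0134]
tool_rot: [0.996, 0.088, 0.02, 0.007]
force: [-0.4, 1.0, -0.4]
finger_gap: 0.245
```

```bash
python3 - <<'E'
from h import *
st()
E
```

```text
t 16.55 tcp [ 0.4729 -0.2503  0.0134] yaw 10.12 tilt [ 2.31 -0.59] F [-0.4  1.  -0.4] gap 0.245 q [-0.71  0.75  1.83  0.04  0.52  0.66]
```

Request:
jog_arm(motion=[[-0.1, 0.5, -0.3, 0, 255], [0, 0.1, -0.2, 0, 255]])

```text
t: 16.72
tcp_pos: [0.4728, -0.2457, 0.0089]
tool_rot: [0.996, 0.087, 0.02, 0.008]
force: [-0.1, 0.6, -0.8]
finger_gap: 0.245
```

```bash
python3 - <<'E'
from h import *
st()
E
```

```text
t 16.72 tcp [ 0.4728 -0.2457  0.0089] yaw 10.05 tilt [ 2.41 -0.68] F [-0.1  0.6 -0.8] gap 0.245 q [-0.7   0.76  1.84  0.04  0.5   0.66]
```

Request:
jog_arm(motion=[[0, 0, 0, 0, 172], [0, 0, 0, 0, 172], [0, 0, 0, 0, 170], [0, 0, 1, 0, 170], [0, 0, 3, 0, 165], [0, 0, 4, 0, 165], [0, 0, 4, 0, 165], [0, 0, 0, 0, 100]])

```text
t: 17.38
tcp_pos: [0.4728, -0.2453, 0.1357]
tool_rot: [0.996, 0.087, 0.02, 0.007]
force: [1.0, -0.3, -0.1]
finger_gap: 0.477
```

```bash
python3 - <<'E'
from h import *
st();d=snapshot("wrist");cv2.imwrite("pics/w14.png",d["img"][:,:,::-1])
E
```

```text
t 17.38 tcp [ 0.4728 -0.2453  0.1357] yaw 10.06 tilt [ 2.35 -0.64] F [ 1.  -0.3 -0.1] gap 0.477 q [-0.7   0.53  1.78  0.03  0.79  0.68]
```

View pics/w14.png

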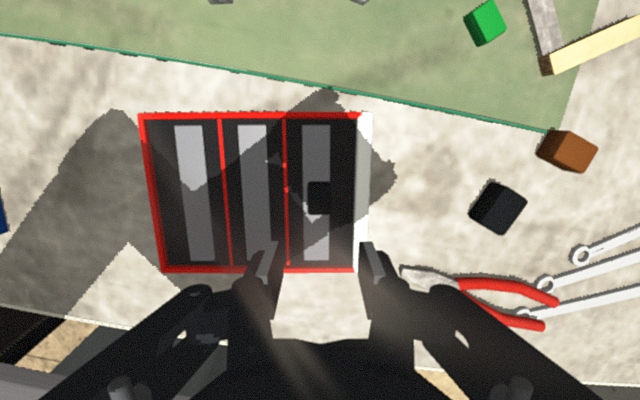

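Request:
jog_arm(motion=[[1.7, 3.5, 0, 0.7, 0], [1.7, 3.5, 0, 0.7, 0], [1.7, 3.5, 0, 0.7, 0], [1.7, 3.5, 0, 0.7, 0], [1.7, 3.5, 0, 0.7, 0], [1.7, 3.5, 0, 0.7, 0], [1.7, 3.5, 0, 0.7, 0], [1.7, 3.5, 0, 0.7, 0], [1.7, 3.5, 0, 0.7, 0], [0.8, 3.5, 0, 0.7, 0]])

```text
t: 18.27
tcp_pos: [0.6326, 0.1122, 0.1319]
tool_rot: [0.99, 0.142, 0.018, 0.007]
force: [1.2, -1.3, 0.2]
finger_gap: 0.998
```

Request:
jog_arm(motion=[[0, 0, 0, 0, 0], [0, 0, 0, 0, 0]])

```text
t: 18.43
tcp_pos: [0.6326, 0.1207, 0.1301]
tool_rot: [0.989, 0.147, 0.017, 0.006]
force: [0.2, -1.0, 0.0]
finger_gap: 1.005
```

```bash
python3 - <<'E'
from h import *
st();d=snapshot("wrist");cv2.imwrite("pics/w15.png",d["img"][:,:,::-1]);np.savez("w15.npz",**d);crop(d,"c15.png",260,110,380,230,5)
E
```

```text
t 18.43 tcp [0.6326 0.1207 0.1301] yaw 16.92 tilt [ 2.06 -0.4 ] F [ 0.2 -1.   0. ] gap 1.005 q [ 0.02  0.66  1.5  -0.01  0.95  1.3 ]
```

View pics/w15.png

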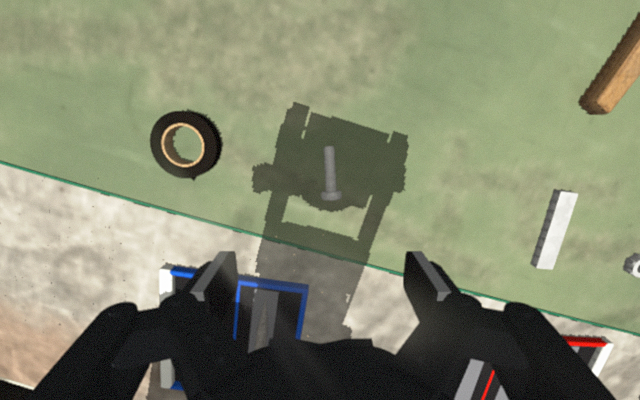

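View pics/c15.png

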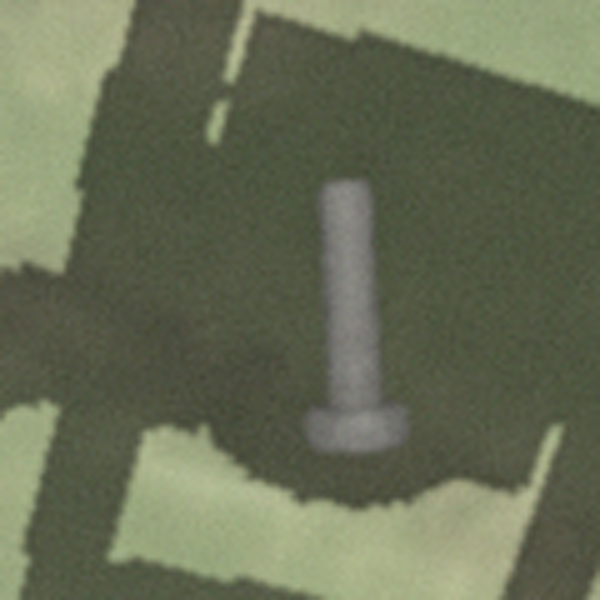

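```bash
python3 - <<'E'
from h import *
d=dict(np.load("w15.npz"))
P=p2w(d,(np.array([(346,180),(356,452)])+.5)/5-.5+[260,110],.008);v=P[0]-P[1];print(P.mean(0),np.linalg.norm(v),np.degrees(np.arctan2(v[1],v[0])))
P=p2w(d,(np.array([(346,190),(355,400)])+.5)/5-.5+[260,110],.011);v=P[0]-P[1];print(np.degrees(np.arctan2(v[1],v[0])))
E
```

```text
[0.65870309 0.11727127 0.008     ] 0.05191352512011598 19.479749885080253
19.825488468762575
```

Request:
jog_arm(motion=[[1.5, -0.2, -2.5, 1.8, 0], [1.3, -0.2, -2.5, 0, 0], [0, 0, -2.5, 0, 0], [0, 0, -1.5, 0, 0], [0, 0, -1, 0, 0], [0, 0, 0, 0, 0]])

```text
t: 18.98
tcp_pos: [0.6577, 0.1088, 0.026]
tool_rot: [0.987, 0.159, 0.015, 0.006]
force: [-0.5, 0.3, -0.5]
finger_gap: 0.997
```

```bash
python3 - <<'E'
from h import *
st()
E
```

```text
t 18.98 tcp [0.6577 0.1088 0.026 ] yaw 18.3 tilt [ 1.84 -0.38] F [-0.5  0.3 -0.5] gap 0.997 q [-0.    0.83  1.48 -0.01  0.8   1.26]
```

Request:
jog_arm(motion=[[0.4, 0.9, -0.9, 0.5, 0], [0.1, 0.2, -0.9, 0, 0], [0, 0, -0.4, 0, 0]])

```text
t: 19.23
tcp_pos: [0.6638, 0.1179, 0.0043]
tool_rot: [0.987, 0.162, 0.016, 0.006]
force: [0.7, 0.9, 0.4]
finger_gap: 1.0
```

```bash
python3 - <<'E'
from h import *
st()
E
```

```text
t 19.23 tcp [0.6638 0.1179 0.0043] yaw 18.62 tilt [ 1.95 -0.37] F [0.7 0.9 0.4] gap 1.0 q [ 0.01  0.87  1.46 -0.01  0.78  1.27]
```

Request:
jog_arm(motion=[[-0.3, 0, -0.1, 0, 80], [0, 0, -0.1, 0, 180], [0, 0, -0.1, 0, 255], [0, 0, 0, 0, 255], [0, 0, 0, 0, 255], [0, 0, 0, 0, 255], [0, 0, 0, 0, 255]])

```text
t: 19.82
tcp_pos: [0.6616, 0.119, 0.0031]
tool_rot: [0.987, 0.163, 0.018, 0.006]
force: [0.0, 0.4, -0.4]
finger_gap: 0.09
```

```bash
python3 - <<'E'
from h import *
st()
E
```

```text
t 19.82 tcp [0.6616 0.119  0.0031] yaw 18.73 tilt [ 2.16 -0.37] F [ 0.   0.4 -0.4] gap 0.09 q [ 0.02  0.87  1.47 -0.01  0.77  1.27]
```

Request:
jog_arm(motion=[[0, 0, 0, 0, 255], [0, 0, 1, 0, 255], [0, 0, 3, 0, 255], [0, 0, 4, 0, 255], [0, 0, 0, 0, 255]])

```text
t: 20.23
tcp_pos: [0.6596, 0.1188, 0.0847]
tool_rot: [0.987, 0.162, 0.015, 0.006]
force: [1.3, 0.3, 0.9]
finger_gap: 0.094
```

```bash
python3 - <<'E'
from h import *
st();d=snapshot("wrist");crop(d,"w16.png",220,130,420,330,3)
E
```

```text
t 20.23 tcp [0.6596 0.1188 0.0847] yaw 18.71 tilt [ 1.83 -0.38] F [1.3 0.3 0.9] gap 0.094 q [ 0.01  0.75  1.45 -0.01  0.91  1.26]
```

View pics/w16.png

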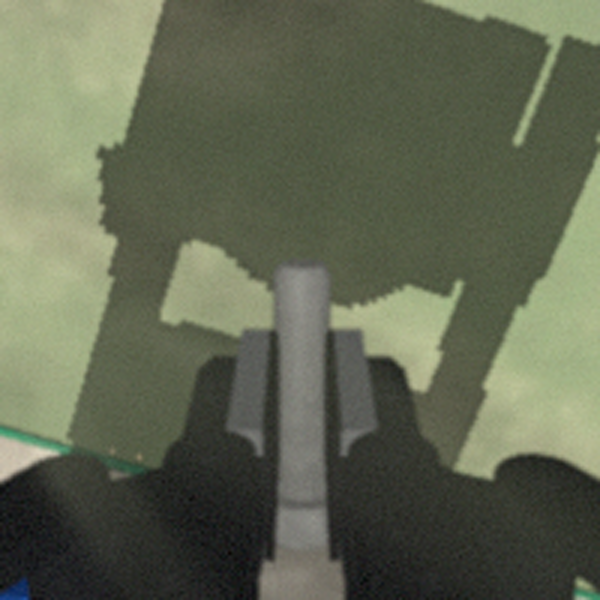

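Request:
jog_arm(motion=[[-2.1, -3.3, 0, -1, 255], [-2.1, -3.3, 0, -1, 255], [-2.1, -3.3, 0, -1, 255], [-2.1, -3.3, 0, -1, 255], [-2.1, -3.3, 0, -1, 255], [-2.1, -3.3, 0, -1, 255], [-2.1, -3.3, 0, -1, 255], [-2.1, -3.3, 0, -1, 255], [-2, -2.5, 0, -1, 255], [0, 0, 0, 0, 255]])

```text
t: 21.12
tcp_pos: [0.4625, -0.1761, 0.0842]
tool_rot: [0.996, 0.085, 0.018, 0.007]
force: [-0.2, 0.8, -0.6]
finger_gap: 0.094
```

```bash
python3 - <<'E'
from h import *
st()
E
```

```text
t 21.12 tcp [ 0.4625 -0.1761  0.0842] yaw 9.79 tilt [ 2.07 -0.65] F [-0.2  0.8 -0.6] gap 0.094 q [-0.6   0.59  1.91  0.02  0.61  0.79]
```

Request:
jog_arm(motion=[[0, -0.8, -2, 0, 255], [0, 0, -2, 0, 255], [0, 0, -1, 0, 255], [0, 0, 0, 0, 255]])

```text
t: 21.45
tcp_pos: [0.4618, -0.1875, 0.0337]
tool_rot: [0.996, 0.081, 0.019, 0.008]
force: [-0.2, 1.0, -0.6]
finger_gap: 0.094
```

```bash
python3 - <<'E'
from h import *
st();d=snapshot("wrist");cv2.imwrite("pics/w17.png",d["img"][:,:,::-1])
E
```

```text
t 21.45 tcp [ 0.4618 -0.1875  0.0337] yaw 9.34 tilt [ 2.23 -0.76] F [-0.2  1.  -0.6] gap 0.094 q [-0.62  0.69  1.92  0.03  0.49  0.77]
```

View pics/w17.png

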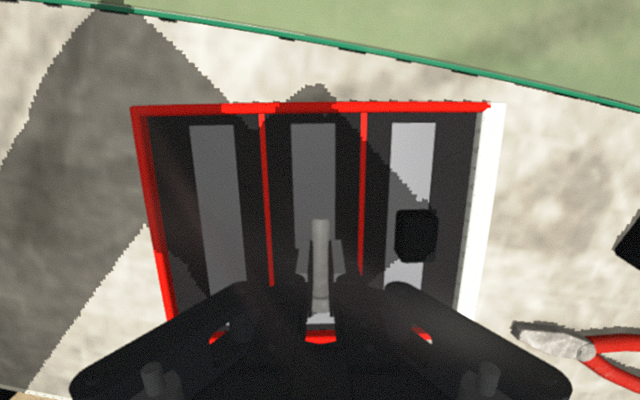

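Request:
jog_arm(motion=[[0.1, 0.3, -1, 0.6, 255], [0, 0.1, -0.9, 0, 255], [0, 0, -0.3, 0, 255]])

```text
t: 21.75
tcp_pos: [0.4647, -0.1827, 0.0124]
tool_rot: [0.996, 0.088, 0.02, 0.009]
force: [-0.3, 0.6, -0.1]
finger_gap: 0.091
```

```bash
python3 - <<'E'
from h import *
st()
E
```

```text
t 21.75 tcp [ 0.4647 -0.1827  0.0124] yaw 10.12 tilt [ 2.43 -0.85] F [-0.3  0.6 -0.1] gap 0.091 q [-0.61  0.74  1.93  0.03  0.43  0.76]
```

Request:
jog_arm(motion=[[-0.1, -0.2, -0.4, 0, 255], [0, 0, -0.1, 0, 255]])

```text
t: 21.92
tcp_pos: [0.4639, -0.184, 0.0066]
tool_rot: [0.996, 0.089, 0.02, 0.009]
force: [-3.3, -1.9, 5.4]
finger_gap: 0.093
```

```bash
python3 - <<'E'
from h import *
st()
E
```

```text
t 21.92 tcp [ 0.4639 -0.184   0.0066] yaw 10.25 tilt [ 2.42 -0.85] F [-3.3 -1.9  5.4] gap 0.093 q [-0.61  0.75  1.93  0.03  0.42  0.76]
```

Request:
jog_arm(motion=[[0, 0, 0.1, 0, 195], [0, 0, 0, 0, 185], [0, 0, 0, 0, 180], [0, 0, 0, 0, 180], [0, 0, 1, 0, 180], [0, 0, 3, 0, 180], [0, 0, 4, 0, 180], [0, 0, 4, 0, 180], [0, 0, 0, 0, 100]])

```text
t: 22.67
tcp_pos: [0.4626, -0.1833, 0.1332]
tool_rot: [0.996, 0.089, 0.019, 0.008]
force: [0.8, -0.1, -0.5]
finger_gap: 0.424
```

```bash
python3 - <<'E'
from h import *
st();d=snapshot("wrist");cv2.imwrite("pics/w18.png",d["img"][:,:,::-1]);np.savez("w18.npz",**d)
E
```

```text
t 22.67 tcp [ 0.4626 -0.1833  0.1332] yaw 10.2 tilt [ 2.24 -0.72] F [ 0.8 -0.1 -0.5] gap 0.424 q [-0.61  0.5   1.87  0.02  0.73  0.77]
```

View pics/w18.png

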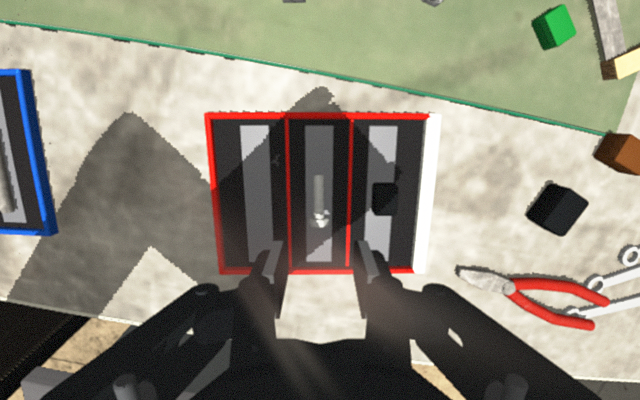

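Request:
jog_arm(motion=[[3.5, -1.4, 0, 0, 0], [3.5, -1.4, 0, 0, 0], [3.5, -1.4, 0, 0, 0], [3.5, -1.4, 0, 0, 0], [2, -0.8, 0, 0, 0], [0, 0, 0, 0, 0], [0, 0, 0, 0, 0]])

```text
t: 23.3
tcp_pos: [0.617, -0.2417, 0.128]
tool_rot: [0.996, 0.088, 0.01, 0.001]
force: [-0.0, 0.3, 0.1]
finger_gap: 1.002
```

```bash
python3 - <<'E'
from h import *
st();d=snapshot("wrist");cv2.imwrite("pics/w19.png",d["img"][:,:,::-1]);np.savez("w19.npz",**d);crop(d,"c19.png",290,120,370,200,8)
E
```

```text
t 23.3 tcp [ 0.617  -0.2417  0.128 ] yaw 10.13 tilt [ 1.19 -0.03] F [-0.   0.3  0.1] gap 1.002 q [-0.55  0.69  1.43  0.01  1.    0.84]
```

View pics/w19.png

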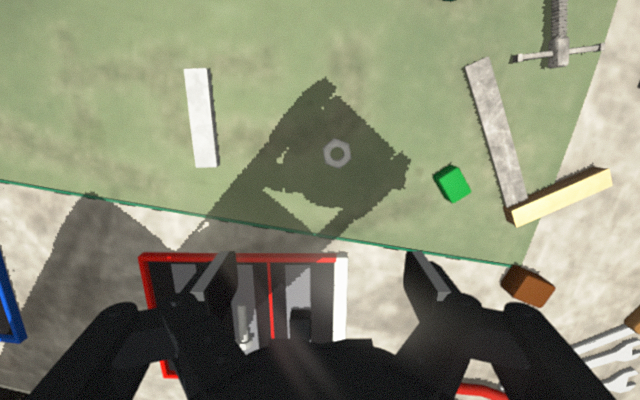

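View pics/c19.png

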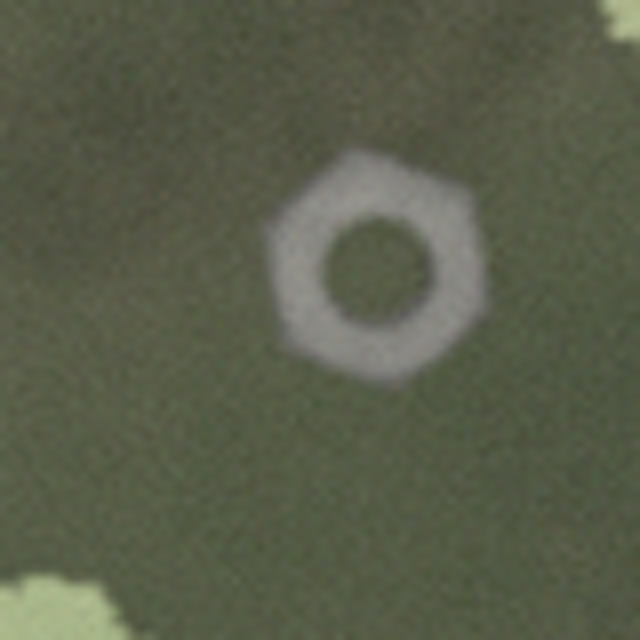

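```bash
python3 - <<'E'
from h import *
d=dict(np.load("w19.npz"))
C=np.array([(358,150),(470,195),(487,305),(398,382),(287,340),(268,225)])
P=p2w(d,(C+.5)/8-.5+[290,120],.013);print(P.mean(0))
for i in range(3):
    v=P[i]-P[i+3];print(np.linalg.norm(v),np.degrees(np.arctan2(v[1],v[0])))
E
```

```text
[ 0.66160048 -0.24913943  0.013     ]
0.026414677628092714 20.81158536579388
0.026026538558630172 -41.25548670569476
0.026324295032116262 -99.70355308546925
```

Request:
jog_arm(motion=[[2, -0.3, -2, 5, 0], [2, -0.4, -2.5, 5, 0], [0.4, 0, -2.5, 0, 0], [0, 0, -1.5, 0, 0], [0, 0, -1, 0, 0], [0, 0, 0, 0, 0]])

```text
t: 23.85
tcp_pos: [0.651, -0.2437, 0.0281]
tool_rot: [0.984, 0.178, 0.005, -0.004]
force: [-0.0, -0.1, -1.0]
finger_gap: 1.0
```

```bash
python3 - <<'E'
from h import *
st()
E
```

```text
t 23.85 tcp [ 0.651  -0.2437  0.0281] yaw 20.56 tilt [0.46 0.57] F [-0.  -0.1 -1. ] gap 1.0 q [-0.52  0.86  1.37  0.02  0.9   0.68]
```

Request:
jog_arm(motion=[[0.9, -0.4, -0.8, -0.5, 0], [0.1, -0.1, -0.9, 0, 0], [0, 0, -0.6, 0, 0]])

```text
t: 24.1
tcp_pos: [0.6605, -0.2488, 0.006]
tool_rot: [0.985, 0.173, 0.005, -0.004]
force: [-1.1, 0.2, -0.7]
finger_gap: 1.0
```

```bash
python3 - <<'E'
from h import *
st()
E
```

```text
t 24.1 tcp [ 0.6605 -0.2488  0.006 ] yaw 19.97 tilt [0.48 0.55] F [-1.1  0.2 -0.7] gap 1.0 q [-0.52  0.91  1.34  0.02  0.89  0.69]
```

Request:
jog_arm(motion=[[0, 0, -0.2, 0, 80], [0, 0, -0.1, 0, 180], [0, 0, -0.1, 0, 255], [0, 0, 0, 0, 255], [0, 0, 0, 0, 255], [0, 0, 0, 0, 255], [0, 0, 0, 0, 255]])

```text
t: 24.68
tcp_pos: [0.6614, -0.2497, 0.0033]
tool_rot: [0.985, 0.173, 0.006, -0.003]
force: [0.5, 0.3, -0.8]
finger_gap: 0.265
```

```bash
python3 - <<'E'
from h import *
st()
E
```

```text
t 24.68 tcp [ 0.6614 -0.2497  0.0033] yaw 19.95 tilt [0.63 0.46] F [ 0.5  0.3 -0.8] gap 0.265 q [-0.52  0.91  1.34  0.02  0.88  0.69]
```

Request:
jog_arm(motion=[[0, 0, 1, 0, 255], [0, 0, 3, 0, 255], [0, 0, 4, 0, 255], [-3, 1.7, 0, -1.5, 255], [-3, 1.7, 0, -1.5, 255], [-3, 1.7, 0, -1.5, 255], [-3, 1.7, 0, -1.5, 255], [-3, 1.7, 0, -1.5, 255], [-3, 1.7, 0, -1.5, 255], [-2.2, 1.5, 0, -1, 255]])

```text
t: 25.52
tcp_pos: [0.4609, -0.135, 0.0957]
tool_rot: [0.996, 0.082, 0.016, 0.006]
force: [0.0, 0.2, -0.7]
finger_gap: 0.262
```

Request:
jog_arm(motion=[[0, 0, 0, 0, 255]])

```text
t: 25.6
tcp_pos: [0.4541, -0.1304, 0.0961]
tool_rot: [0.997, 0.082, 0.012, 0.003]
force: [-0.9, 0.0, -0.0]
finger_gap: 0.264
```

```bash
python3 - <<'E'
from h import *
st()
E
```

```text
t 25.6 tcp [ 0.4541 -0.1304  0.0961] yaw 9.41 tilt [ 1.42 -0.23] F [-0.9  0.  -0. ] gap 0.264 q [-0.52  0.55  1.95  0.02  0.62  0.87]
```

Request:
jog_arm(motion=[[-0.2, 0.2, -2, 0.5, 255], [0, 0, -2, 0, 255], [0, 0, -1.5, 0, 255], [0, 0, -0.7, 0, 255], [0, 0, 0, 0, 255]])

```text
t: 26.02
tcp_pos: [0.4548, -0.1292, 0.0377]
tool_rot: [0.996, 0.087, 0.017, 0.006]
force: [-0.8, 0.0, -1.4]
finger_gap: 0.267
```

```bash
python3 - <<'E'
from h import *
st();d=snapshot("wrist");cv2.imwrite("pics/w20.png",d["img"][:,:,::-1])
E
```

```text
t 26.02 tcp [ 0.4548 -0.1292  0.0377] yaw 10.05 tilt [ 2.03 -0.57] F [-0.8  0.  -1.4] gap 0.267 q [-0.52  0.67  1.98  0.02  0.45  0.86]
```

View pics/w20.png

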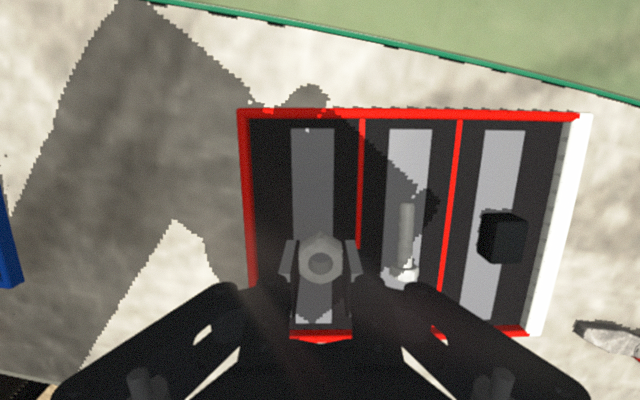

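Request:
jog_arm(motion=[[-0.3, 0.3, -1.2, 0, 255], [-0.1, 0.1, -1, 0, 255], [0, 0, -0.5, 0, 255]])

```text
t: 26.32
tcp_pos: [0.455, -0.1276, 0.0137]
tool_rot: [0.996, 0.087, 0.021, 0.009]
force: [-0.2, -0.3, -0.2]
finger_gap: 0.263
```

```bash
python3 - <<'E'
from h import *
st()
E
```

```text
t 26.32 tcp [ 0.455  -0.1276  0.0137] yaw 10.06 tilt [ 2.55 -0.86] F [-0.2 -0.3 -0.2] gap 0.263 q [-0.52  0.72  2.    0.02  0.37  0.86]
```

Request:
jog_arm(motion=[[-0.4, 0.2, -0.5, 0, 255], [-0.1, 0, -0.2, 0, 255]])

```text
t: 26.48
tcp_pos: [0.4512, -0.1263, 0.0072]
tool_rot: [0.996, 0.088, 0.023, 0.01]
force: [-0.7, 0.3, -0.2]
finger_gap: 0.264
```

```bash
python3 - <<'E'
from h import *
st()
E
```

```text
t 26.48 tcp [ 0.4512 -0.1263  0.0072] yaw 10.08 tilt [ 2.69 -0.94] F [-0.7  0.3 -0.2] gap 0.264 q [-0.52  0.74  2.01  0.03  0.34  0.85]
```

Request:
jog_arm(motion=[[0, 0, 0, 0, 172], [0, 0, 0, 0, 168], [0, 0, 0, 0, 168], [0, 0, 1, 0, 168], [0, 0, 3, 0, 165], [0, 0, 4, 0, 165], [0, 0, 4, 0, 165], [0, 0, 4, 0, 100], [0, 0, 4, 0, 100], [0, 0, 0, 0, 100]])

```text
t: 27.32
tcp_pos: [0.4492, -0.1257, 0.2196]
tool_rot: [0.996, 0.087, 0.023, 0.01]
force: [0.6, -1.1, -0.6]
finger_gap: 0.605
```

```bash
python3 - <<'E'
from h import *
st();d=snapshot("wrist");cv2.imwrite("pics/w21.png",d["img"][:,:,::-1]);np.savez("w21.npz",**d)
E
```

```text
t 27.32 tcp [ 0.4492 -0.1257  0.2196] yaw 10.02 tilt [ 2.7  -0.97] F [ 0.6 -1.1 -0.6] gap 0.605 q [-0.52  0.31  1.87  0.01  0.91  0.87]
```

View pics/w21.png

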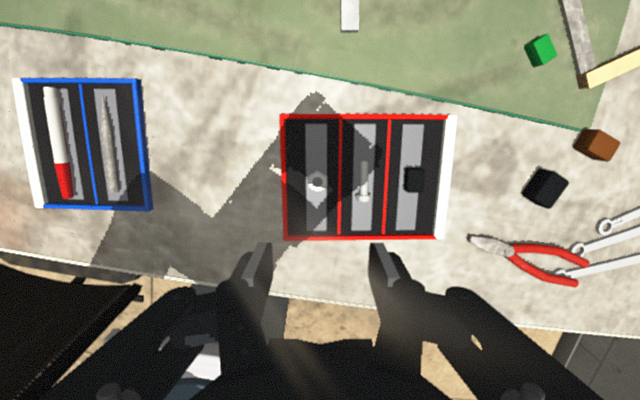

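Request:
jog_arm(motion=[[0.5, -4, 0, 0, 100], [0.5, -4, 0, 0, 100], [0.5, -4, 0, 0, 100], [0, -4, 0, 0, 100], [-0.5, -4, 0, 0, 100], [-1, -4, 0, 0, 100], [-1, -4, 0, 0, 100], [-1.5, -4, 0, 0, 100], [-1.5, -4, 0, 0, 100], [-1.5, -4, 0, 0, 100]])

```text
t: 28.2
tcp_pos: [0.3859, -0.5157, 0.2107]
tool_rot: [0.995, 0.095, 0.017, -0.0]
force: [0.1, -0.8, -0.1]
finger_gap: 0.606
```

Request:
jog_arm(motion=[[-1.5, -3, 0, 0, 100], [0, 0, 0, 0, 100], [0, 0, 0, 0, 100]])

```text
t: 28.45
tcp_pos: [0.3637, -0.5543, 0.2056]
tool_rot: [0.996, 0.09, 0.015, -0.001]
force: [0.4, 0.7, -1.1]
finger_gap: 0.61
```

```bash
python3 - <<'E'
from h import *
st();d=snapshot("top");np.savez("t2.npz",**d)
crop(d,"t2.png",200,150,410,290,3.8)
crop(d,"t3.png",210,205,280,280,8);crop(d,"t4.png",320,205,410,280,8)
E
```

```text
t 28.45 tcp [ 0.3637 -0.5543  0.2056] yaw 10.29 tilt [1.75 0.31] F [ 0.4  0.7 -1.1] gap 0.61 q [-1.17  0.6   1.37  0.03  1.17  0.21]
```

View pics/t2.png

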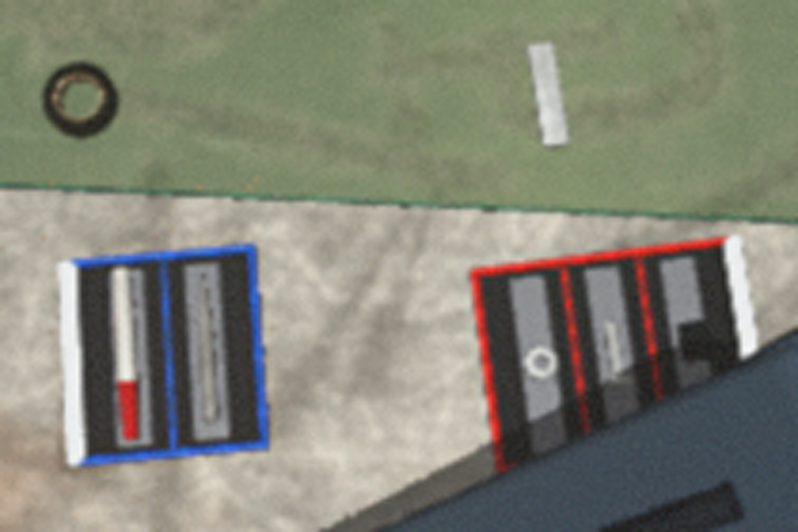

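View pics/t3.png

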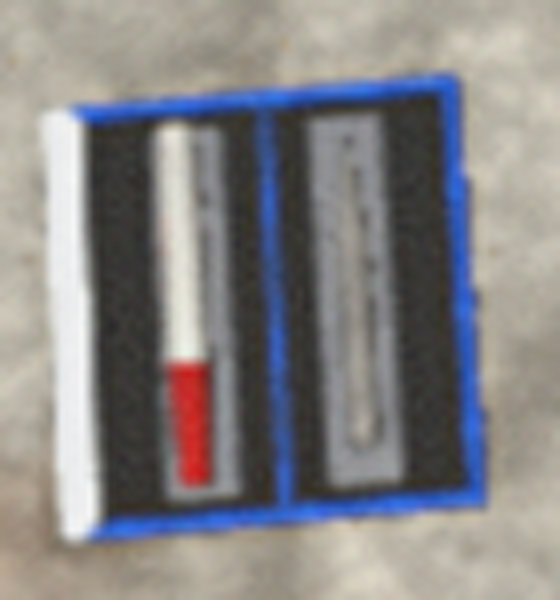

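View pics/t4.png

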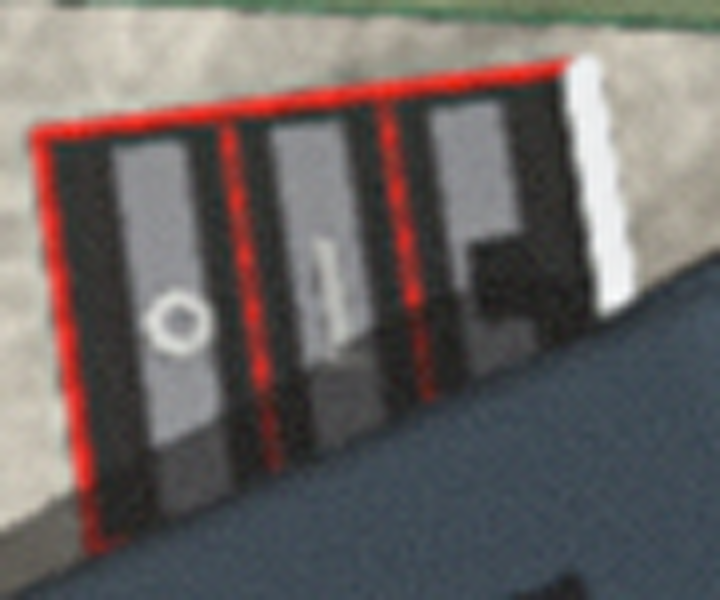

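```bash
python3 - <<'E'
from h import *
d=dict(np.load("t2.npz"))
f=lambda C,o:(np.array(C)+.5)/8-.5+o
def L(n,a,b,z,o):
  P=p2w(d,f([a,b],o),z);v=P[0]-P[1];print(n,P.mean(0).round(4),np.linalg.norm(v).round(4),np.degrees(np.arctan2(v[1],v[0])).round(2))
o=[210,205]
L("stripe1",(189,125),(204,495),.004,o);L("pen",(173,127),(196,486),.014,o)
L("stripe2",(345,117),(366,480),.004,o);L("punch",(349,135),(364,448),.010,o)
o=[320,205]
L("s3",(150,145),(195,510),.004,o);L("nut",(145,322),(214,322),.017,o)
L("s2",(305,128),(345,440),.004,o);L("bolt",(323,240),(340,358),.013,o)
L("s1",(466,107),(505,350),.004,o);L("blk",(500,240),(508,315),.022,o)
d=dict(np.load("w21.npz"));crop(d,"t5.png",10,70,160,220,5);crop(d,"t6.png",270,105,460,245,4.2)
E
```

```text
stripe1 [0.4418 0.1939 0.004 ] 0.1388 7.13
pen [0.4415 0.1967 0.014 ] 0.1341 8.5
stripe2 [0.4489 0.1351 0.004 ] 0.1364 7.6
punch [0.4505 0.1341 0.01  ] 0.1171 7.03
s3 [ 0.4505 -0.1243  0.004 ] 0.137 9.07
nut [ 0.4502 -0.1263  0.017 ] 0.0254 92.75
s2 [ 0.4693 -0.1804  0.004 ] 0.1176 8.84
bolt [ 0.4621 -0.1823  0.013 ] 0.0442 9.72
s1 [ 0.4929 -0.2397  0.004 ] 0.0924 10.11
blk [ 0.4718 -0.2446  0.022 ] 0.0279 7.05
```

View pics/t5.png

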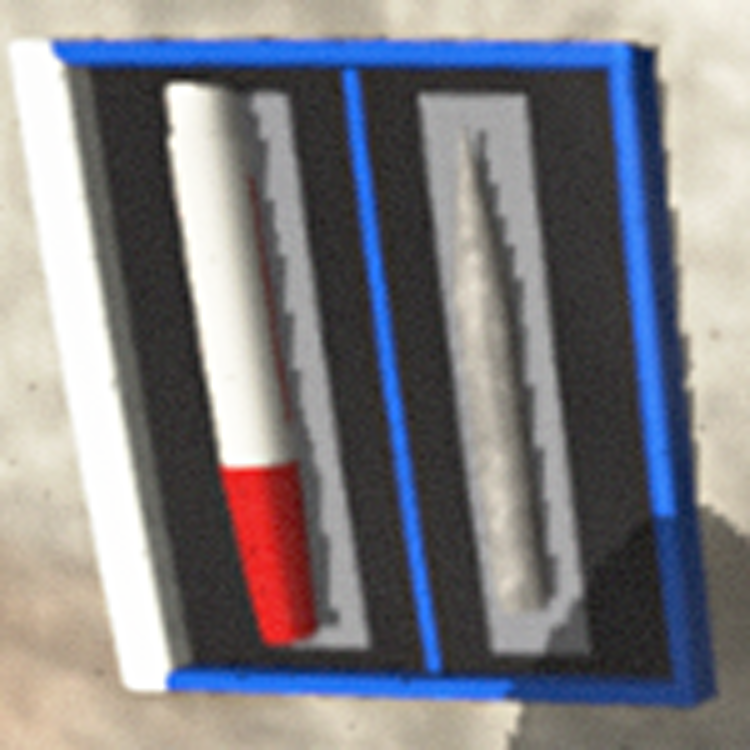

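View pics/t6.png

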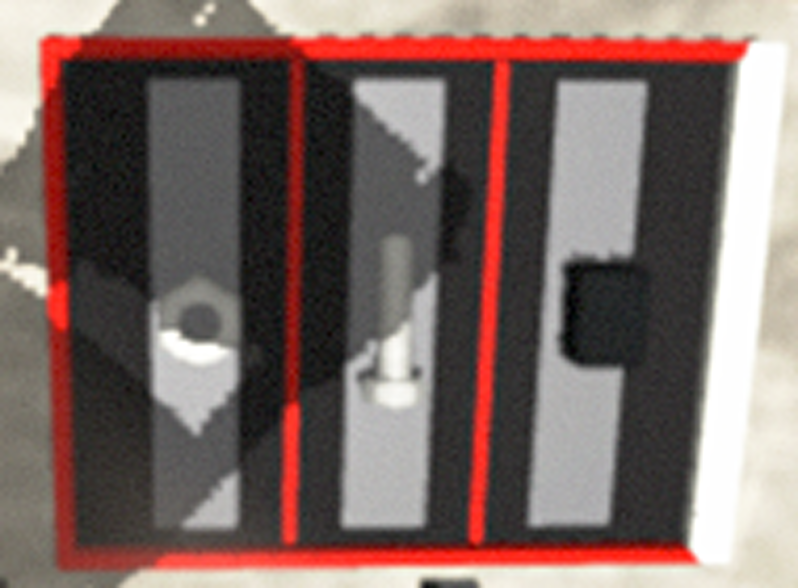

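```bash
python3 - <<'E'
from station import *
print(sign_off())
E
```

```text
the job is handed in; nothing more can be done
None
```

Both kits are made up in the order asked, and I handed the job in at about 28.5 s.

- **Blue tray, from the white end:** marker pen, then centre punch, both lying lengthwise on their stripes.
- **Red tray, from the white end:** the smaller black rubber block, then the hex bolt (lengthwise), then the nut.

**Last checks:** I measured from a picture taken from above after the arm had moved clear.

| Thing | Offset from the middle of its stripe |
|---|---|
| Pen | about 3 mm sideways |
| Punch | about 2 mm |
| Block, bolt, nut | about 2 mm each |

- The pen and punch lie within about 1.5° of their stripes and the bolt within about 1°. With roughly 3 mm to a pixel, these offsets are near the limit of what I could measure.
- The arm hid the lower part of the second and third... more exactly, of the block's and bolt's stripes in that picture. For those two lanes I used the tray position measured earlier, and a wrist camera picture agreed.
- The tape roll and steel bar were not touched and showed no visible movement. The larger black block and the brown and green ones were also left alone.

**Irregularities:**
- The tool drifted to a tilt of up to about 3.7° during the moves, which the interface gives no way to correct.
- The highest force I read was about 29 N, when the punch met the tray floor.

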